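Exchange the used-up standard at the back of the vial feed lane

TASK

Exchange the used-up standard (red cap), which is at the closed back end of the vial feed lane, for the fresh one (green cap) waiting in the cooling block: first stand the blue and the yellow sample vials that are in its way in the grey side tray, then stand the red one in the middle of the white dish and slide the green one all the way to the back of the lane. Finally slide the blue and the yellow vial back in behind one another in the same order as before, each pushed up to the one behind it; vials pass only through the lane's open end, and all must be kept upright throughout.

Things in the scene. Friction and masses are not known exactly. Their poses are not given: they have to be found in the camera images.
- lane: Fixed aluminium feed lane, 175x72 mm, 75 high. Origin: centre of underside, z up. Vials slide along x, on a floor 8 mm above the underside: -x is the open end (towards the robot, yaw up to 0.35 rad), +x the closed end. Channel 36 mm wide from x=-30 to the end stop's face at x=75. At the start it holds vials at y=0, centres at x=58.5 (red), 26 and -6.5 mm (blue, yellow in either order).
- lane_slot (a point): Middle of the slot between the lane's two hold-down lips: at x=22.5, y=0 in the lane, 75 mm above its underside, level with the lips' tops. The slot is 23 mm wide and runs from x=-30 to 75 mm: necks run in it, bodies stay below (lips 3 mm thick), caps above (79 to 101 mm over the lane's underside). So a vial in it can rise only 5 mm and leave only towards -x; pressed down it drags and leans, so raise it 2 mm to slide it.
- lane_apron (a point): Where a vial is set down or lifted off in front of the channel: the open apron, at x=-60, y=0 in the lane, on its floor. The apron reaches from x=-90 to -30 mm, without lips; two cheeks 46 mm high, 37 mm apart at the channel's mouth and 50 mm at x=-50, guide the vial in. Beware: a stirrer head hangs 0.5 m above the bench behind the lane (world x over 0.68 m, y -0.12 to 0.05 m).
- vial_red: Sample vial with a red cap, 93 mm tall, about 60 g. Labelled glass body 32 mm in diameter and 56 high, neck 18 mm in diameter, cap 28 mm in diameter from 71 to 93 mm above the base: hold it there. Origin: centre of the base, z up. Almost empty: the used-up standard. Starts at the closed back end of the lane.
- vial_blue: Sample vial with a blue cap, 93 mm tall, about 60 g. Labelled glass body 32 mm in diameter and 56 high, neck 18 mm in diameter, cap 28 mm in diameter from 71 to 93 mm above the base: hold it there. Origin: centre of the base, z up. A sample. Starts in the lane in front of the red one, first or second from the open end.
- vial_yellow: Sample vial with a yellow cap, 93 mm tall, about 60 g. Labelled glass body 32 mm in diameter and 56 high, neck 18 mm in diameter, cap 28 mm in diameter from 71 to 93 mm above the base: hold it there. Origin: centre of the base, z up. A sample. Starts in the lane in front of the red one, first or second from the open end.
- vial_green: Sample vial with a green cap, 93 mm tall, about 60 g. Labelled glass body 32 mm in diameter and 56 high, neck 18 mm in diameter, cap 28 mm in diameter from 71 to 93 mm above the base: hold it there. Origin: centre of the base, z up. The fresh standard. Starts standing in the well of the cooling block, free to be lifted straight out.
- cold_block: Square aluminium cooling block in a dark blue base, fixed, 82 x 82 mm, 46 mm high, with one round well 35 mm in diameter in its middle; the well's floor is 20 mm above the underside. Origin at the centre of the underside, z up.
- side_tray: Shallow grey plastic tray with a flat rim, fixed, outside 104 (x) x 160 (y) mm without the rim, 16 mm high, walls 4 mm; its floor is 4 mm above the underside. Rim included it measures 119 x 175 mm. Origin at the centre of the underside, x across and y along the tray.
- used_dish: Round white porcelain dish, fixed, 106 mm across the rim, 27 mm high, with a flat bottom about 60 mm in diameter inside, 4 mm above the underside. Origin at the centre of the underside.
Mind the look-alikes: they are no part of the job. Leave any black or pink look-alike of the vial_yellow alone.

How it is judged:
By the outcome, as a careful person would: the job done as asked, in the order asked, and still so for the second after the job is handed in, with the robot touching nothing.
It also fails if it takes over 144 s, if anything falls off the work surface, if the arm or the gripper's body presses on something with over 40 N, if the wrist force passes 120 N, or if a joint passes its speed limit or range.

ROBOT

A 6-joint arm with a two-finger parallel gripper is mounted at the origin on a cart in front of the work surface, level with it; the furniture and walls round the work are solid. World frame = base frame: x ahead of the robot, y to its left, z up, the work surface at z = 0. Lengths are in m, angles in rad, forces in N, time in s.
With the tool pointing down it reaches from about 0.375 to 0.75 m from the base axis. Payload 9 kg.
Tool frame: the origin (TCP) lies at the very end of the fingers, on their centre line; the grasp point (between the pads) lies 19 mm behind it; z points along the fingers, y is the direction in which the jaws open and shut (so a half turn about z gives the same grasp; the last joint's range is limited). The gripper opens to 85 mm and grips with 20 to 120 N. Pads are 22 mm wide; open, the fingers measure 114 mm over their backs; the gripper's body (76 mm by 85 mm) begins 54 mm behind the grasp point. The pads swing forward as they close: fully open they stand 13 mm farther back than shut.
Start: joints at [-1.494, 0.104, 0.097, 1.564, 0, 1.353], TCP at [0.174, -0.574, 0.231] pointing down, gripper open.
Joint ranges: [-2.99, 2.99], [-0.84, 1.86], [-1.1, 1.16], [-1.84, 2.11], [-1.51, 1.56], [-3.14, 3.14]. Speed limits (rad/s): [2.22, 2.22, 2.57, 3.14, 3.14, 3.14].

INTERFACE

Orientations are given as a unit quaternion [x, y, z, w].
In Python, from station import manip, capture, sign_off gives the robot as it stands.
- The arm moves only by the tool play_rows, never from a script. Its argument "increments" is a list of rows, each a list of 3 entries, a list of its own where there are three numbers: the finger opening in mm, from 0 to 85.4, then the shift along the tool's x, y, z in mm, then the turn about the tool's z in rad. In form: [[grip, [tx, ty, tz], yaw], ...]. A call has 1 to 20 rows; each row is the pose to reach, as a shift and turn from the pose commanded when the call began, along the tool's axes at that moment; what a row does not reach only later rows make up. A row lasts 1/12 s, in which the tool goes at most 41.7 mm and 7.16 degrees, less where a joint would pass 70% of its speed; a pose out of reach is approached as far as the arm can. A call with a gripper value outside its range is refused whole. The fingers move at their own pace and stop on an object; "grip_force" is the grip in N (left out, the last holds). Time passes only in rows, so rows that repeat a pose let the fingers close. It gives the time, the measured TCP pose, the force and the opening at its end, in the units of the state.
- manip.get_state(): the state, without advancing time (a new reading comes with each control period).
- capture(name): name is "side" or "top"; returns a dict with "color" (420x560x3 uint8, blue, green, red), "range_z" (420x560 float32, m along the optical axis (not along the pixel's ray), 0 where there is no reading), "fx", "fy", "cx", "cy" (pixels), "distortion" ([k1, k2, p1, p2, k3] as OpenCV has them; the pictures are not rectified), "pose" (4x4, takes a point from camera to world coordinates). Camera axes: x right, y down, z forward; pixel columns grow to the right and rows downward; lengths in m; the calibration is good to about 2 mm. A picture is of the moment at which its call begins.
- sign_off(): hands the job in, once; it reports no verdict.
The state is a dict: "time_s": time; "joint_positions": joint angles; "joint_velocities": joint speeds; "tau": joint torques, N m; "ee_pos": TCP position; "tool_rot": TCP orientation; "contact_force": force on the tool from outside, world axes, zero at the start; "ft_torque": the same for the moment, N m; "finger_gap": finger opening in m.
Only numpy, scipy, OpenCV 4.12 (cv2) and the standard library are available. Lean on these libraries where they do the work, as an engineer would, in place of code of your own. Each camera call takes 0.05 s, during which the arm holds its last target.

## Working session

There is one attempt and no reset: what is moved stays moved. The work goes in short steps, Python scripts to look and compute and a tool call to move; the robot and the scene stay as the last step left them, time stands still between calls to the robot, and variables do not carry over. Pictures are saved under pics/ and viewed, and the job is handed in when it is done.

Besides the shell and the picture viewer there is one more tool, called after "Emit:" as name(argument=value, ...), one argument or row to a line, values as JSON. play_rows: Moves the arm, as the interface text tells. Its arguments: {"type":"object","properties":{"increments":{"type":"array","items":{"type":"array"}},"grip_force":{"type":"number"}},"required":["increments"]}

```bash
mkdir -p pics; ls; cat > h.py <<'E'
import numpy as np, cv2
from station import manip, capture, sign_off
def grab(n,tag):
    c=capture(n); cv2.imwrite(f'pics/{tag}.png',c['color']); 
    import pickle; pickle.dump(c,open(f'{tag}.pkl','wb')); return c
def und(c,uv):
    K=np.array([[c['fx'],0,c['cx']],[0,c['fy'],c['cy']],[0,0,1.]])
    return cv2.undistortPoints(np.array(uv,float).reshape(-1,1,2),K,np.array(c['distortion'],float)).reshape(-1,2)
def ray(c,uv):
    n=und(c,uv); d=np.c_[n,np.ones(len(n))]; T=np.array(c['pose']); return T[:3,3], d@T[:3,:3].T
def onplane(c,uv,z):
    o,d=ray(c,uv); return o+d*((z-o[2])/d[:,2])[:,None]
def depthpt(c,uv):
    n=und(c,uv); T=np.array(c['pose']); out=[]
    for (u,v),(a,b) in zip(np.array(uv).astype(int),n):
        z=c['range_z'][v,u]; out.append(T[:3,:3]@np.array([a*z,b*z,z])+T[:3,3])
    return np.array(out)
def cloud(c):
    h,w=c['range_z'].shape; u,v=np.meshgrid(np.arange(w),np.arange(h))
    n=und(c,np.c_[u.ravel(),v.ravel()]).reshape(h,w,2); z=c['range_z']; T=np.array(c['pose'])
    P=np.dstack([n[...,0]*z,n[...,1]*z,z]); return P@T[:3,:3].T+T[:3,3]
E
python3 - <<'E'
from h import *
print(manip.get_state())
for n in('top','side'):
    c=grab(n,n+'0'); print(n,c['fx'],c['distortion'],np.array(c['pose']).round(3).tolist())
E
```

```text
pics
{'time_s': 0.0, 'joint_positions': array([-1.49368392e+00,  1.04727640e-01,  9.64686354e-02,  1.56388573e+00,
        2.24380090e-06,  1.35306592e+00]), 'joint_velocities': array([-0.00019152,  0.00075525,  0.00057919, -0.00043489,  0.00156846,
        0.00132985]), 'tau': array([-3.69251586e-05, -5.56926298e+01,  5.03655589e+01,  1.68331264e-02,
       -1.10845131e-04,  1.50270972e-05]), 'ee_pos': array([ 0.17432009, -0.57377567,  0.23050538]), 'tool_rot': array([ 9.89152906e-01,  1.46887964e-01,  4.84827380e-05, -6.72460088e-04]), 'contact_force': array([-0.57466831, -0.15941733, -0.91280352]), 'ft_torque': array([-0.01126342,  0.02673199,  0.01976482]), 'finger_gap': 0.08527687342941558}
top 480.8184334310636 [0.01657803 0.         0.         0.         0.        ] [[0.027, -0.999, 0.039, 0.426], [-1.0, -0.026, 0.014, -0.071], [-0.013, -0.039, -0.999, 1.396], [0.0, 0.0, 0.0, 1.0]]
side 408.83951084041 [-0.00548984  0.          0.          0.          0.        ] [[0.993, -0.076, 0.095, 0.374], [-0.122, -0.644, 0.755, -0.773], [0.004, -0.761, -0.649, 0.672], [0.0, 0.0, 0.0, 1.0]]
```

View pics/top0.png

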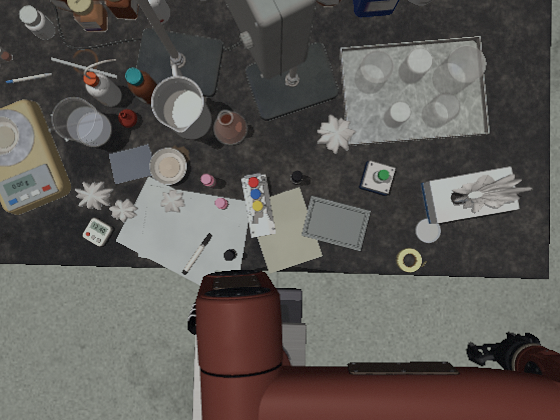

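View pics/side0.png

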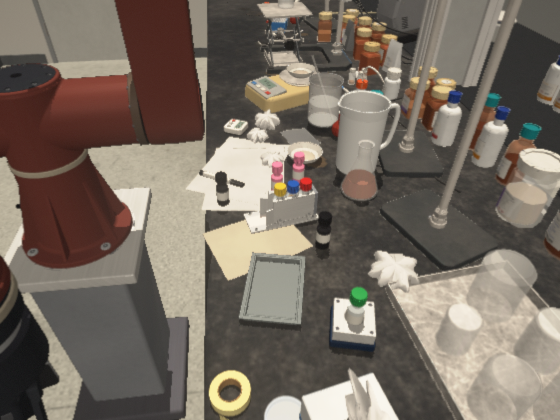

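```bash
python3 - <<'E'
from h import *
a=cv2.imread('pics/top0.png'); cv2.imwrite('pics/crop1.png',cv2.resize(a[130:280,100:300],None,fx=4,fy=4,interpolation=cv2.INTER_CUBIC))
cv2.imwrite('pics/crop2.png',cv2.resize(a[130:280,290:450],None,fx=4,fy=4,interpolation=cv2.INTER_CUBIC))
a=cv2.imread('pics/side0.png'); cv2.imwrite('pics/crop3.png',cv2.resize(a[120:260,200:400],None,fx=4,fy=4,interpolation=cv2.INTER_CUBIC))
E
```

```text
(no output)
```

View pics/crop1.png

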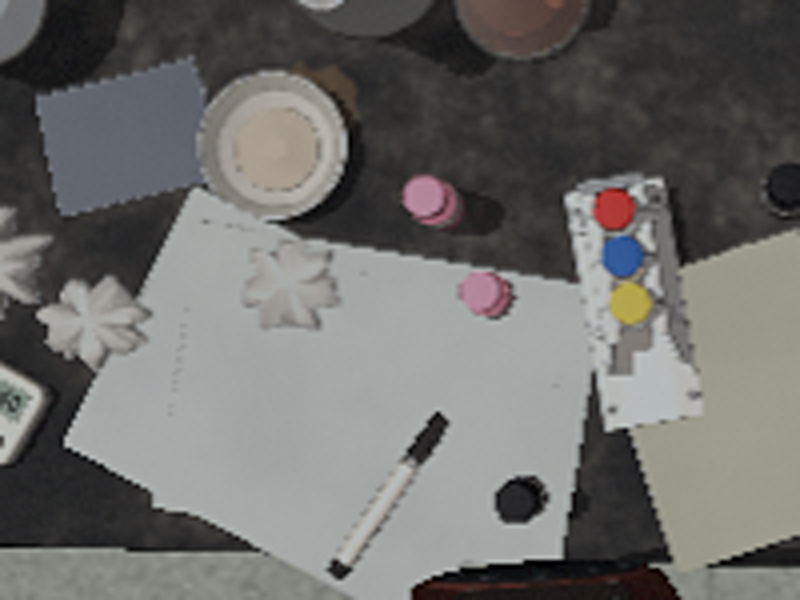

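View pics/crop2.png

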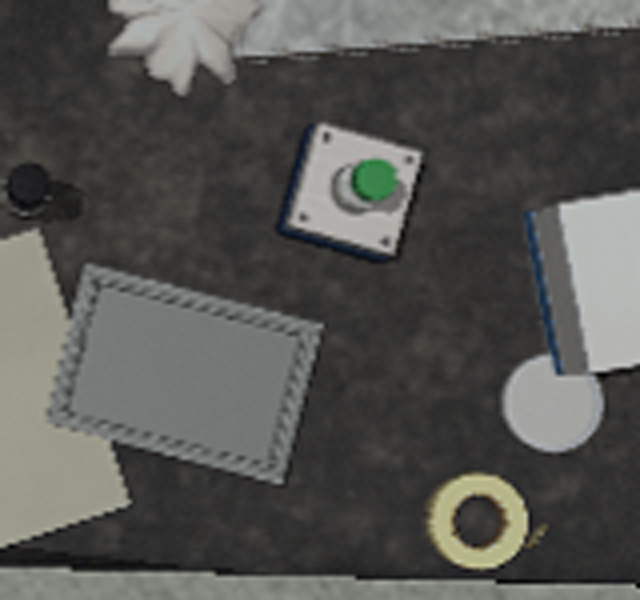

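View pics/crop3.png

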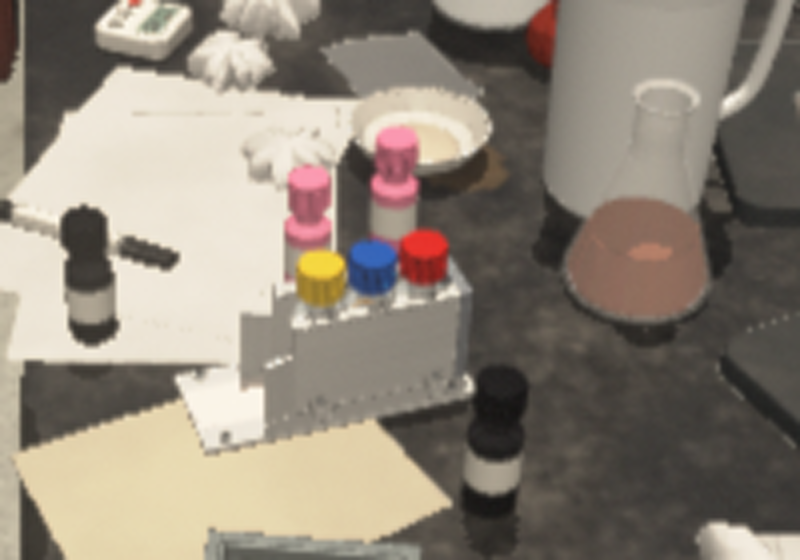

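```bash
cat >> h.py <<'E'
def capmask(c,col):
    hsv=cv2.cvtColor(c['color'],cv2.COLOR_BGR2HSV); H,S,V=[hsv[...,i].astype(int) for i in range(3)]
    ok=(S>110)&(V>60)
    return {'red':ok&((H<6)|(H>174))&(S>180),'blue':ok&(H>104)&(H<122)&(S>150)&(V>110),'yellow':ok&(H>20)&(H<32)&(S>140),'green':ok&(H>50)&(H<80)}[col]
def caps(c,cols=('red','blue','yellow','green')):
    P=cloud(c); 
    for col in cols:
        m=capmask(c,col).astype(np.uint8); n,l,st,ce=cv2.connectedComponentsWithStats(m)
        for i in range(1,n):
            if st[i,4]<20: continue
            p=P[(l==i)]; p=p[np.isfinite(p).all(1)&(p[:,2]>0.0)]
            if len(p)<8 or not(0.25<np.median(p[:,0])<0.8): continue
            zt=np.percentile(p[:,2],90); t=p[p[:,2]>zt-0.005]
            print(col,'px',ce[i].round(1),'n',st[i,4],'ztop %.3f'%zt,'top ctr',((t[:,:2].min(0)+t[:,:2].max(0))/2).round(4),'mean',t[:,:2].mean(0).round(4), 'all mid',((p[:,:2].min(0)+p[:,:2].max(0))/2).round(4), onplane(c,[ce[i]],zt)[0].round(4))
E
python3 - <<'E'
from h import *; import pickle
for n in('top','side'):
    c=pickle.load(open(n+'0.pkl','rb')); print(n); caps(c)
    P=cloud(c)
    if n=='top':
        x,y,z=P[...,0],P[...,1],P[...,2]
        def comp(name,box,zl,zh):
            u0,u1,v0,v1=box; m=np.zeros(z.shape,np.uint8); m[v0:v1,u0:u1]=1; m&=((z>zl)&(z<zh)).astype(np.uint8)
            p=P[m>0][:,:2].astype(np.float32)
            r=cv2.minAreaRect(p*1000); print(name,len(p),'ctr',np.array(r[0]).round(1),'size',np.array(r[1]).round(1),'ang',round(r[2],2), 'z',np.median(z[m>0]).round(4))
            return p
        comp('lane',(235,285,165,245),0.004,0.2)
        comp('lane lips',(235,285,165,245),0.068,0.078)
        comp('tray rim',(295,378,190,258),0.010,0.03)
        comp('block',(350,405,155,205),0.035,0.055)
        p=comp('dish',(140,195,140,192),0.018,0.035); print(cv2.minEnclosingCircle(p*1000))
        print('desk z',np.median(z[225:235,390:400]))
E
```

```text
top
blue px [255.  193.6] n 72 ztop 0.104 top ctr [ 0.4773 -0.033 ] mean [ 0.5131 -0.008 ] all mid [ 0.4775 -0.0327] [ 0.5154 -0.0063  0.1045]
blue px [ 12.7 201.2] n 24 ztop 0.069 top ctr [0.4796 0.6671] mean [0.4791 0.6675] all mid [0.4797 0.6671] [0.4791 0.6656 0.0693]
yellow px [257.1 205.3] n 74 ztop 0.104 top ctr [ 0.4611 -0.036 ] mean [ 0.4827 -0.0127] all mid [ 0.4634 -0.0359] [ 0.484  -0.0127  0.1041]
green px [382.9 174.5] n 81 ztop 0.115 top ctr [ 0.5067 -0.2156] mean [ 0.5718 -0.3432] all mid [ 0.5068 -0.2156] [ 0.5745 -0.3459  0.1151]
lane 1901 ctr [491.3 -15. ] size [229.2 142.2] ang 1.52 z 0.0094
lane lips 287 ctr [515.9  -7. ] size [113.   43.9] ang 11.59 z 0.0741
tray rim 817 ctr [ 444.6 -236.3] size [186.7 234.9] ang 1.42 z 0.0155
block 568 ctr [ 575.3 -349.1] size [74.5 74.9] ang 75.23 z 0.0455
dish 288 ctr [591.2 252.9] size [104.5 109.3] ang 58.07 z 0.0236
((584.0409545898438, 248.8258819580078), 63.22633361816406)
desk z -0.0013548427220270165
side
red px [335.2 127.2] n 39 ztop 0.045 top ctr [0.7145 0.3606] mean [0.7153 0.3614] all mid [0.713  0.3585] [0.7077 0.3409 0.045 ]
red px [305.6 183.4] n 118 ztop 0.101 top ctr [ 0.4672 -0.3813] mean [ 0.5402 -0.0348] all mid [ 0.4672 -0.3813] [ 0.5454 -0.0143  0.101 ]
blue px [276.8  25.5] n 29 ztop 0.040 top ctr [0.6711 1.4485] mean [0.6726 1.4513] all mid [0.671 1.45 ] [0.6636 1.4289 0.0404]
blue px [293.2 184.6] n 72 ztop 0.101 top ctr [ 0.5152 -0.0117] mean [ 0.5153 -0.011 ] all mid [ 0.5152 -0.0117] [ 0.5156 -0.0155  0.101 ]
yellow px [279.8 188.7] n 136 ztop 0.101 top ctr [ 0.4354 -0.3874] mean [ 0.4822 -0.0261] all mid [ 0.4354 -0.3874] [ 0.4825 -0.0272  0.1007]
green px [358.2 296.1] n 269 ztop 0.112 top ctr [ 0.4816 -0.5552] mean [ 0.5742 -0.3543] all mid [ 0.482  -0.5552] [ 0.5724 -0.3576  0.1124]
```

```bash
cat >> h.py <<'E'
def capmask2(c,col):
    hsv=cv2.cvtColor(c['color'],cv2.COLOR_BGR2HSV); H,S,V=[hsv[...,i].astype(int) for i in range(3)]
    if col=='red': return ((H<8)|(H>172))&(S>140)&(V>70)
    if col=='blue': return (H>100)&(H<125)&(S>110)&(V>70)
    if col=='yellow': return (H>18)&(H<34)&(S>110)&(V>60)
    if col=='green': return (H>45)&(H<85)&(S>110)&(V>40)
def capc(c,col,zc,near=None,tol=0.06):
    m=capmask2(c,col).astype(np.uint8); n,l,st,ce=cv2.connectedComponentsWithStats(m); out=[]
    for i in range(1,n):
        if st[i,4]<25: continue
        x,y,w,h,a=st[i]; p=onplane(c,[ce[i]],zc)[0]
        if near is None or np.hypot(*(p[:2]-near))<tol: out.append((p[:2].round(4),ce[i].round(1),(w,h,a)))
    return out
E
python3 - <<'E'
from h import *; import pickle
for n in('top','side'):
    c=pickle.load(open(n+'0.pkl','rb')); print(n)
    for col,near in (('red',(.547,0)),('blue',(.515,-.006)),('yellow',(.484,-.012)),('green',(.574,-.346))):
        print(col,capc(c,col,0.090 if col!='green' else 0.102,near))
    # depth-based geometric
    P=cloud(c); x,y,z=[P[...,i] for i in range(3)]
c=pickle.load(open('top0.pkl','rb')); P=cloud(c); x,y,z=[P[...,i] for i in range(3)]
hsv=cv2.cvtColor(c['color'],cv2.COLOR_BGR2HSV)
def inbox(b): 
    m=np.zeros(z.shape,bool); m[b[2]:b[3],b[0]:b[1]]=1; return m
# robust rects
def rr(name,m,mode='rect'):
    m=cv2.morphologyEx(m.astype(np.uint8),cv2.MORPH_OPEN,np.ones((3,3)))
    n,l,st,ce=cv2.connectedComponentsWithStats(m); i=1+np.argmax(st[1:,4]); p=(P[l==i][:,:2]*1000).astype(np.float32)
    uvs=np.argwhere(l==i)[:,::-1]
    r=cv2.minAreaRect(p); print(name,len(p),np.array(r[0]).round(1),np.array(r[1]).round(1),round(r[2],1),'px',ce[i].round(1),'circ',cv2.minEnclosingCircle(p),'centroid',p.mean(0).round(1))
rr('tray',inbox((295,378,190,258))&(z>0.008)&(z<0.03))
rr('traywhole',inbox((295,378,190,258))&(cv2.inRange(hsv,(0,0,90),(180,60,200))>0)&(y<-0.14))
rr('block',inbox((350,405,155,205))&(z>0.035)&(z<0.08))
rr('dish',inbox((140,195,140,192))&(z>0.010)&(z<0.04))
rr('lane',inbox((238,280,165,245))&(z>0.006)&(z<0.09))
rr('lane',inbox((238,280,165,245))&(z>0.055)&(z<0.09))
E
```

```text
top
red [(array([0.5492, 0.0009]), array([253. , 181.5]), (np.int32(10), np.int32(10), np.int32(79)))]
blue [(array([ 0.5164, -0.0058]), array([255.2, 193.6]), (np.int32(10), np.int32(10), np.int32(79)))]
yellow [(array([ 0.484 , -0.0123]), array([257.2, 205.5]), (np.int32(10), np.int32(10), np.int32(81)))]
green [(array([ 0.5758, -0.3485]), array([382.8, 174.5]), (np.int32(11), np.int32(10), np.int32(83)))]
side
red [(array([ 5.483e-01, -3.000e-04]), array([305.5, 183.6]), (np.int32(12), np.int32(14), np.int32(143)))]
blue [(array([ 0.5159, -0.0062]), array([292.5, 186. ]), (np.int32(12), np.int32(13), np.int32(128)))]
yellow [(array([ 0.484 , -0.0141]), array([279.6, 189. ]), (np.int32(13), np.int32(15), np.int32(150)))]
green [(array([ 0.5761, -0.3499]), array([358.2, 296.1]), (np.int32(18), np.int32(20), np.int32(269)))]
tray 769 [ 443.5 -235.9] [175.6 119.4] 77.1 px [336.4 222.8] circ ((443.2988586425781, -235.93067932128906), 103.1402587890625) centroid [ 443.9 -237.3]
traywhole 2804 [ 430.3 -235.1] [189.9 177.5] 89.3 px [331.6 226.1] circ ((421.90753173828125, -227.9936065673828), 117.04741668701172) centroid [ 434.  -224.6]
block 593 [ 575.4 -349.1] [74.5 74.8] 75.2 px [377.7 177.4] circ ((575.026123046875, -348.9073181152344), 50.038597106933594) centroid [ 573.7 -346.1]
dish 435 [593.7 252.4] [104.7 105.2] 3.0 px [165.1 165.3] circ ((592.0296020507812, 253.14010620117188), 54.530086517333984) centroid [596.  259.2]
lane 283 [521.2 -26.7] [115.3  32.1] 15.3 px [262.7 192.1] circ ((520.3486328125, -23.558191299438477), 57.653953552246094) centroid [523.7 -25.2]
lane 143 [530.6 -17.9] [92.6 20.6] 14.9 px [260.5 187.9] circ ((531.294677734375, -20.501422882080078), 46.28913497924805) centroid [533.7 -19.4]
```

Candidates (top view). Caps in the lane: red (253,181), blue (255,194), yellow (257,205), with blue in the middle and yellow nearest the open end. Green is in the block at (383,174). Look-alikes to leave alone: pink (208,181) and (222,203), black (297,177) and (230,254). The dish is the round bowl at (166,166), about 105 mm across. The disc at (428,231) is only about 70 mm, so I reject it. The crops confirm these choices.

```bash
cat >> h.py <<'E'
from scipy.spatial.transform import Rotation as R
YAW=0.205; O=np.array([0.4908,-0.0116]); U=np.array([np.cos(YAW),np.sin(YAW)]); V=np.array([-U[1],U[0]])
TC=np.array([.4434,-.236]); TY=np.array([.223,.975])
PTS={'trayY':TC-40e-3*TY,'trayB':TC+40e-3*TY,'dish':np.array([.5925,.2527]),'block':np.array([.5758,-.349])}
def lane(x,y=0): return O+U*x*1e-3+V*y*1e-3
def st():
    s=manip.get_state(); Rm=R.from_quat(s['tool_rot']).as_matrix(); p=s['ee_pos']; d=p[:2]-O
    print('t %.2f'%s['time_s'],'p',(p*1e3).round(1),'phi %.4f'%np.arctan2(Rm[1,0],Rm[0,0]),'tilt',Rm[:2,2].round(4),'lane xy',(np.array([d@U,d@V])*1e3).round(1),'F',np.round(s['contact_force'],1),'gap %.1f'%(s['finger_gap']*1e3),'j',np.round(s['joint_positions'],2))
    return p,Rm
def go(*tg,phi=YAW+np.pi):
    p,Rm=st()
    for name,t in tg:
        d=Rm.T@(np.array(t)-p)*1e3; cur=np.arctan2(Rm[1,0],Rm[0,0]); turn=-((phi-cur+np.pi)%(2*np.pi)-np.pi)
        print(name,'shift',d.round(1),'turn',round(turn,4))
E
python3 - <<'E'
from h import *
go(('yel',[*lane(-6.5),.23]))
E
```

```text
t 0.10 p [ 174.3 -573.8  230.6] phi 0.2948 tilt [-0.0001  0.0012] lane xy [-424.3 -486. ] F [ 0.4  0.4 -0.5] gap 85.2 j [-1.49  0.1   0.1   1.56 -0.    1.35]
yel shift [ 459.7 -446.6    1.2] turn -3.0518
```

Emit:
play_rows(
  increments=[
    [85,[20,-20,0],-0.12],
    [60,[40,-40,0],-0.24],
    [60,[65,-63,0],-0.36],
    [60,[90,-87,0],-0.48],
    [60,[115,-112,0],-0.6],
    [60,[140,-136,0],-0.72],
    [60,[165,-160,0],-0.84],
    [60,[190,-185,0],-0.96],
    [60,[215,-209,0],-1.08],
    [60,[240,-233,0],-1.2],
    [60,[265,-257,0],-1.32],
    [60,[290,-282,0],-1.44],
    [60,[315,-306,0],-1.56],
    [60,[340,-330,0],-1.68],
    [60,[365,-355,0],-1.8],
    [60,[390,-379,0],-1.92],
    [60,[415,-403,0],-2.04],
    [60,[440,-428,0],-2.16],
    [60,[455,-442,1],-2.28],
    [60,[459.7,-446.6,1.2],-2.4],
  ],
  grip_force=30,
)

```text
time_s: 1.77
ee_pos: [0.4851, -0.0103, 0.2295]
tool_rot: [0.217, 0.976, 0.0, -0.0]
contact_force: [-1.6, 0.4, -0.1]
finger_gap: 0.06
```

```bash
python3 -c "
from h import *
go(('yel',[*lane(-6.5),.15]))"
```

```text
t 1.77 p [485.1 -10.3 229.5] phi 2.7038 tilt [-0.0006  0.0008] lane xy [-5.3  2.4] F [-1.6  0.4 -0.1] gap 60.0 j [-0.29 -0.25 -0.24  1.58  0.    0.15]
yel shift [-0.5 -2.7 79.5] turn -0.6428
```

Emit:
play_rows(
  increments=[
    [60,[0,-1,15],-0.12],
    [60,[0,-1,30],-0.24],
    [60,[0,-1,45],-0.36],
    [60,[0,-2,60],-0.48],
    [60,[0,-2,70],-0.6],
    [60,[0,-2,79],-0.643],
    [60,[0,-2,79],-0.643],
    [60,[0,-2,79],-0.643],
  ],
)

```text
time_s: 2.43
ee_pos: [0.4831, -0.0149, 0.1506]
tool_rot: [-0.097, 0.995, 0.0, -0.001]
contact_force: [0.6, 0.4, 0.2]
finger_gap: 0.06
```

```bash
python3 -c "
from h import *
go(('yel',[*lane(-6.5),.15]),('yelgrip',[*lane(-6.5),.0785]))
grab('top','t1');grab('side','s1')
a=cv2.imread('pics/s1.png');cv2.imwrite('pics/s1c.png',cv2.resize(a[60:260,180:400],None,fx=3.4,fy=3))"
```

```text
t 2.43 p [483.1 -14.9 150.6] phi -2.9473 tilt [-0.0012  0.0003] lane xy [-8.2 -1.7] F [0.6 0.4 0.2] gap 60.0 j [-0.3  -0.26 -0.39  1.44 -0.   -0.5 ]
yel shift [-1.7  1.7  0.6] turn -0.0107
yelgrip shift [-1.8  1.7 72.1] turn -0.0107
```

View pics/s1c.png

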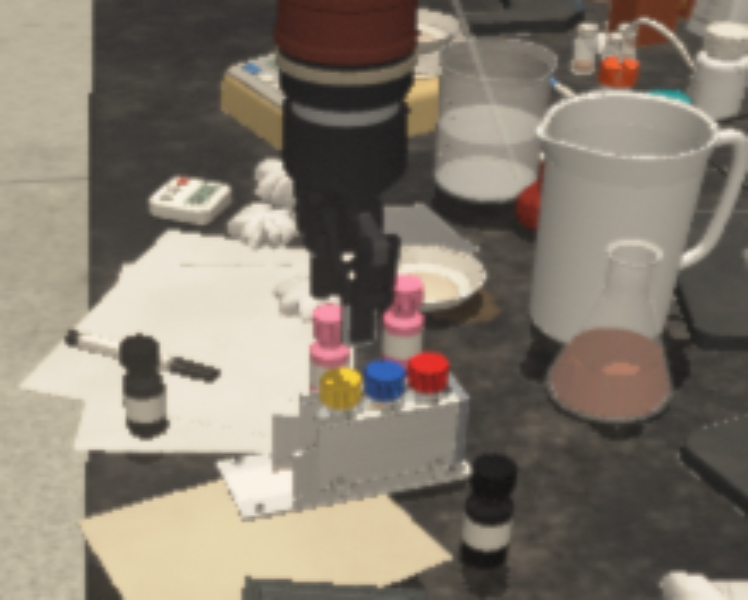

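The side view shows the gripper above the yellow cap (crop 340,388), lined up over the lane. Next is the descent.

Emit:
play_rows(
  increments=[
    [50,[-1,1,25],-0.01],
    [50,[-1.8,1.7,45],-0.01],
    [50,[-1.8,1.7,60],-0.01],
    [50,[-1.8,1.7,68],-0.01],
    [50,[-1.8,1.7,72],-0.01],
    [50,[-1.8,1.7,72],-0.01],
    [50,[-1.8,1.7,72],-0.01],
  ],
)

```text
time_s: 3.12
ee_pos: [0.4856, -0.0132, 0.0801]
tool_rot: [-0.103, 0.995, -0.0, 0.001]
contact_force: [-0.1, -0.1, 0.4]
finger_gap: 0.05
```

```bash
python3 -c "
from h import *
go(('yelgrip',[*lane(-6.5),.0785]))
grab('side','s2')
a=cv2.imread('pics/s2.png');cv2.imwrite('pics/s2c.png',cv2.resize(a[130:230,230:340],None,fx=6,fy=6))"
```

```text
t 3.12 p [485.6 -13.2  80.1] phi -2.9358 tilt [ 0.0011 -0.0004] lane xy [-5.5 -0.5] F [-0.1 -0.1  0.4] gap 50.0 j [-0.3  -0.22 -0.49  1.3  -0.   -0.5 ]
yelgrip shift [1.  0.5 1.6] turn 0.0008
```

View pics/s2c.png

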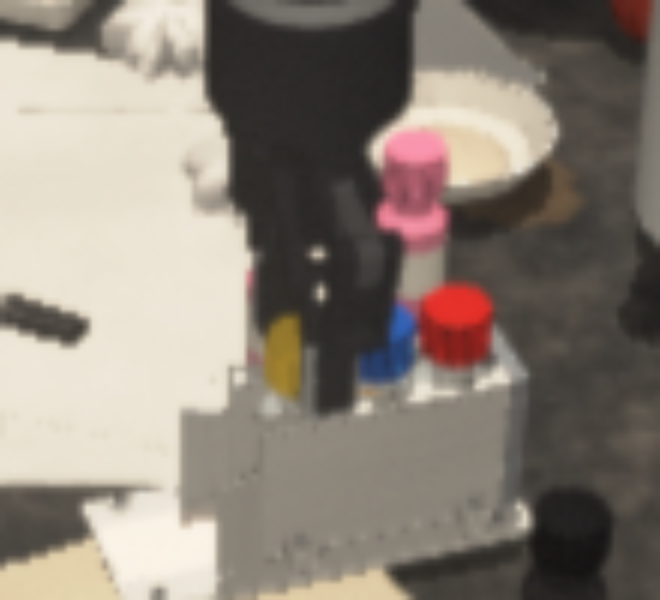

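```bash
python3 -c "
from h import *
for i in range(5): capture('side'); st()"
```

```text
t 3.22 p [485.8 -13.3  80.3] phi -2.9356 tilt [ 0.0017 -0.0006] lane xy [-5.3 -0.6] F [ 0.4 -0.6 -1.1] gap 49.9 j [-0.3  -0.22 -0.49  1.3  -0.   -0.5 ]
t 3.27 p [485.7 -13.3  80.2] phi -2.9356 tilt [ 0.0016 -0.0006] lane xy [-5.3 -0.6] F [ 0.2  0.4 -0.2] gap 49.9 j [-0.3  -0.22 -0.49  1.3  -0.   -0.5 ]
t 3.32 p [485.6 -13.3  80.1] phi -2.9355 tilt [ 0.0014 -0.0005] lane xy [-5.4 -0.6] F [-0.2  0.2 -0.3] gap 49.6 j [-0.3  -0.22 -0.49  1.3  -0.   -0.5 ]
t 3.37 p [485.5 -13.2  79.8] phi -2.9355 tilt [ 0.0011 -0.0004] lane xy [-5.5 -0.5] F [ 0.4 -1.1  0.3] gap 50.0 j [-0.3  -0.22 -0.49  1.3  -0.   -0.5 ]
t 3.42 p [485.4 -13.2  79.7] phi -2.9354 tilt [ 0.0009 -0.0003] lane xy [-5.6 -0.4] F [ 0.5  0.3 -0.1] gap 49.7 j [-0.3  -0.22 -0.5   1.3  -0.   -0.5 ]
```

```bash
cat >> h.py <<'E'
import json
def cmd(): 
    d=json.load(open('cmd.json')); return np.array(d['p']),d['phi']
def setc(p,phi): json.dump({'p':list(map(float,p)),'phi':float(phi)},open('cmd.json','w'))
def axes(phi): c,s=np.cos(phi),np.sin(phi); return np.array([[c,s,0],[s,-c,0],[0,0,-1]])  # columns tool axes
def did(shift,turn=0):
    p,phi=cmd(); p=p+axes(phi)@np.array(shift)*1e-3; setc(p,phi-turn)
def rep(*tg):
    st(); p,phi=cmd(); d=p[:2]-O; print('cmd',(p*1e3).round(1),'phi err',round(phi-YAW-np.pi,4),'lane',(np.array([d@U,d@V])*1e3).round(1))
    for name,t in tg: print(name,'shift',(axes(phi).T@(np.array(t)-p)*1e3).round(1))
E
python3 -c "
from h import *
setc([.4849,-.0127,.079],3.348); rep(('g',[*lane(-6.5),.0785]))"
```

```text
t 3.42 p [485.4 -13.2  79.7] phi -2.9354 tilt [ 0.0009 -0.0003] lane xy [-5.6 -0.4] F [ 0.5  0.3 -0.1] gap 49.7 j [-0.3  -0.22 -0.5   1.3  -0.   -0.5 ]
cmd [484.9 -12.7  79. ] phi err 0.0014 lane [-6.   0.1]
g shift [ 0.5 -0.1  0.5]
```

Emit:
play_rows(
  increments=[
    [40,[0.4,0,0.5],0],
    [24,[0.4,0,0.5],0],
    [24,[0.4,0,0.5],0],
    [24,[0.4,0,0.5],0],
    [24,[0.4,0,0.5],0],
    [24,[0.4,0,0.5],0],
    [24,[0.4,0,0.5],0],
  ],
  grip_force=40,
)

```text
time_s: 4.0
ee_pos: [0.4848, -0.0132, 0.0788]
tool_rot: [-0.103, 0.995, -0.0, 0.0]
contact_force: [0.3, 0.0, 3.7]
finger_gap: 0.0266
```

```bash
python3 -c "
from h import *
did([.4,0,.5]); rep(('up2',[*lane(-6.5),.0805]),('apron',[*lane(-62),.0805]))"
```

```text
t 4.00 p [484.8 -13.2  78.8] phi -2.9354 tilt [ 0.0004 -0.0002] lane xy [-6.2 -0.3] F [0.3 0.  3.7] gap 26.6 j [-0.3  -0.23 -0.5   1.3  -0.   -0.5 ]
cmd [484.5 -12.8  78.5] phi err 0.0014 lane [-6.4  0.1]
up2 shift [ 0.1 -0.1 -2. ]
apron shift [55.6 -0.  -2. ]
```

Emit:
play_rows(
  increments=[
    [24,[0,0,-1],0],
    [24,[0,0,-2],0],
    [24,[0,0,-2],0],
    [24,[0,0,-2],0],
    [24,[3,0,-2],0],
    [24,[8,0,-2],0],
  ],
)

```text
time_s: 4.5
ee_pos: [0.4766, -0.0148, 0.0804]
tool_rot: [-0.103, 0.995, 0.0, -0.0]
contact_force: [-0.6, -0.6, 0.4]
finger_gap: 0.0261
```

```bash
python3 -c "
from h import *
did([8,0,-2]); rep(('apron',[*lane(-62),.0805]))"
```

```text
t 4.50 p [476.6 -14.8  80.4] phi -2.9351 tilt [-0.0003 -0.    ] lane xy [-14.6  -0.2] F [-0.6 -0.6  0.4] gap 26.1 j [-0.31 -0.25 -0.52  1.31 -0.   -0.51]
cmd [476.7 -14.4  80.5] phi err 0.0014 lane [-14.4   0.1]
apron shift [47.6 -0.   0. ]
```

Emit:
play_rows(
  increments=[
    [24,[8,0,0],0],
    [24,[16,0,0],0],
    [24,[24,0,0],0],
    [24,[32,0,0],0],
    [24,[40,0,0],0],
    [24,[46,0,0],0],
    [24,[48,0,-3],0],
    [24,[48,0,-12],0],
    [24,[48,0,-25],0],
    [24,[48,0,-40],0],
    [24,[48,0,-55],0],
    [24,[48,0,-70],0],
    [24,[48,0,-82],0],
    [24,[48,0,-90],0],
  ],
)

```text
time_s: 5.67
ee_pos: [0.4307, -0.0248, 0.173]
tool_rot: [-0.103, 0.995, -0.001, 0.001]
contact_force: [1.5, -0.2, 0.1]
finger_gap: 0.0266
```

```bash
python3 -c "
from h import *
did([48,0,-90]); rep(('trayY hi',[*PTS['trayY'],.16]),('trayY down',[*PTS['trayY'],.0755]));grab('side','s3')"
```

```text
t 5.67 p [430.7 -24.8 173. ] phi -2.9352 tilt [ 0.0022 -0.0009] lane xy [-61.5  -0.7] F [ 1.5 -0.2  0.1] gap 26.6 j [-0.36 -0.43 -0.49  1.51 -0.   -0.57]
cmd [429.7 -24.3 170.5] phi err 0.0014 lane [-62.4   0. ]
trayY hi shift [  46.7 -246.4   10.5]
trayY down shift [  46.7 -246.4   95. ]
```

View pics/s3.png

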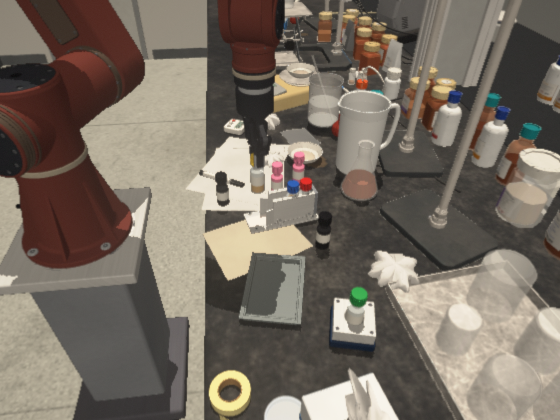

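Emit:
play_rows(
  increments=[
    [24,[2,-10,0],0],
    [24,[5,-28,0],0],
    [24,[10,-52,0],0],
    [24,[15,-78,0],0],
    [24,[20,-104,0],0],
    [24,[25,-130,0],0],
    [24,[30,-156,0],0],
    [24,[34,-182,0],0],
    [24,[39,-206,5],0],
    [24,[43,-226,15],0],
    [24,[45,-239,30],0],
    [24,[46.7,-245,48],0],
    [24,[46.7,-246.4,66],0],
    [24,[46.7,-246.4,80],0],
    [24,[46.7,-246.4,88],0],
    [24,[46.7,-246.4,92],0],
    [24,[46.7,-246.4,93],0],
    [24,[46.7,-246.4,93],0],
    [24,[46.7,-246.4,93],0],
  ],
)

```text
time_s: 7.3
ee_pos: [0.435, -0.2757, 0.0785]
tool_rot: [-0.103, 0.995, -0.001, 0.0]
contact_force: [-0.5, -0.3, -0.4]
finger_gap: 0.0265
```

```bash
python3 -c "
from h import *
did([46.7,-246.4,93]); rep(('trayY down',[*PTS['trayY'],.0747]));grab('side','s4')
a=cv2.imread('pics/s4.png');cv2.imwrite('pics/s4c.png',cv2.resize(a[190:340,210:400],None,fx=4,fy=4))"
```

```text
t 7.30 p [ 435.  -275.7   78.5] phi -2.9351 tilt [ 0.0009 -0.0011] lane xy [-108.4 -247.2] F [-0.5 -0.3 -0.4] gap 26.5 j [-0.82 -0.13 -0.41  1.29 -0.   -1.03]
cmd [ 434.5 -275.    77.5] phi err 0.0014 lane [-108.8 -246.4]
trayY down shift [0.  0.  2.8]
```

View pics/s4c.png

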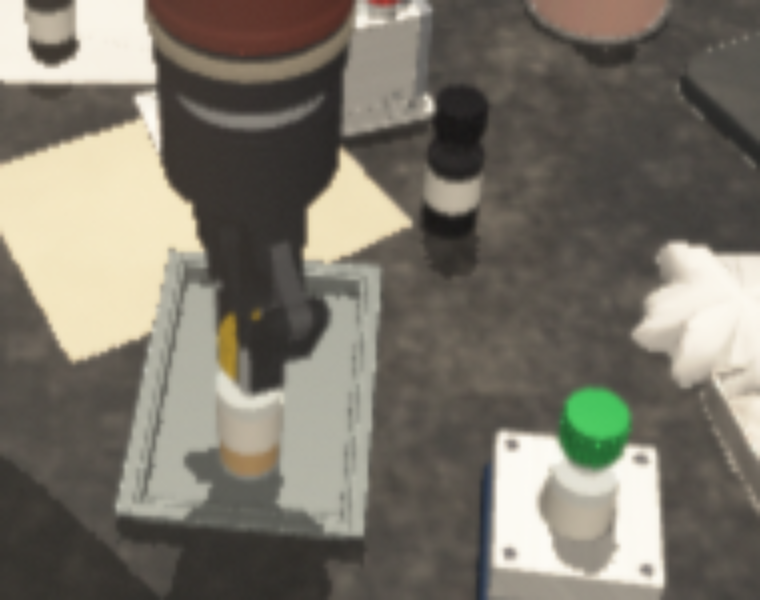

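Yellow is upright over the near half of the tray (crop 248,450). I'll lower it and release.

Emit:
play_rows(
  increments=[
    [24,[0,0,1],0],
    [24,[0,0,2],0],
    [24,[0,0,2.8],0],
    [24,[0,0,2.8],0],
    [24,[0,0,2.8],0],
    [24,[0,0,2.8],0],
    [24,[0,0,2.8],0],
  ],
)

```text
time_s: 7.93
ee_pos: [0.4346, -0.2753, 0.0748]
tool_rot: [-0.103, 0.995, -0.0, -0.0]
contact_force: [-0.0, -0.3, -0.1]
finger_gap: 0.0265
```

```bash
python3 -c "
from h import *
did([0,0,2.8]); rep()"
```

```text
t 7.93 p [ 434.6 -275.3   74.8] phi -2.9354 tilt [-0. -0.] lane xy [-108.8 -246.7] F [-0.  -0.3 -0.1] gap 26.5 j [-0.82 -0.13 -0.42  1.28 -0.   -1.03]
cmd [ 434.5 -275.    74.7] phi err 0.0014 lane [-108.8 -246.4]
```

Emit:
play_rows(
  increments=[
    [24,[0,0,0.6],0],
    [24,[0,0,0.6],0],
    [24,[0,0,0.6],0],
    [28,[0,0,0.6],0],
    [32,[0,0,0.6],0],
    [40,[0,0,0.6],0],
    [50,[0,0,0.6],0],
    [50,[0,0,0.6],0],
  ],
)

```text
time_s: 8.6
ee_pos: [0.4345, -0.2753, 0.074]
tool_rot: [-0.103, 0.995, 0.0, -0.0]
contact_force: [0.1, 0.2, 0.2]
finger_gap: 0.0503
```

```bash
python3 -c "
from h import *
did([0,0,.6]); rep(('blue hi',[*lane(26),.13]),('blue',[*lane(26),.0785]));grab('side','s5')"
```

```text
t 8.60 p [ 434.5 -275.3   74. ] phi -2.9354 tilt [-0.0002  0.0001] lane xy [-108.8 -246.7] F [0.1 0.2 0.2] gap 50.3 j [-0.82 -0.13 -0.42  1.28 -0.   -1.03]
cmd [ 434.5 -275.    74.1] phi err 0.0014 lane [-108.8 -246.4]
blue hi shift [-135.1  246.2  -55.9]
blue shift [-135.1  246.2   -4.4]
```

Emit:
play_rows(
  increments=[
    [50,[0,0,-12],0],
    [50,[0,0,-32],0],
    [50,[-5,9,-54],0],
    [50,[-15,28,-66],0],
    [50,[-30,54,-68],0],
    [50,[-45,83,-68],0],
    [50,[-61,112,-68],0],
    [50,[-77,140,-68],0],
    [50,[-92,168,-68],0],
    [50,[-107,196,-68],0],
    [50,[-120,220,-68],0],
    [50,[-130,236,-67],0],
    [50,[-135.1,246.2,-63],0],
    [50,[-135.1,246.2,-50],0],
    [50,[-135.1,246.2,-34],0],
    [50,[-135.1,246.2,-18],0],
    [50,[-135.1,246.2,-8],0],
    [50,[-135.1,246.2,-4.4],0],
    [50,[-135.1,246.2,-4.4],0],
    [50,[-135.1,246.2,-4.4],0],
  ],
)

```text
time_s: 10.32
ee_pos: [0.5165, -0.0072, 0.079]
tool_rot: [-0.103, 0.995, -0.0, 0.0]
contact_force: [-0.3, -0.2, 1.3]
finger_gap: 0.0498
```

```bash
python3 -c "
from h import *
did([-135.1,246.2,-4.4]); rep();c=grab('side','s6')
a=cv2.imread('pics/s6.png');cv2.imwrite('pics/s6c.png',cv2.resize(a[140:340,210:390],None,fx=4,fy=3))"
```

```text
t 10.32 p [516.5  -7.2  79. ] phi -2.9360 tilt [ 0.0003 -0.0003] lane xy [26.  -0.9] F [-0.3 -0.2  1.3] gap 49.8 j [-0.27 -0.12 -0.41  1.29 -0.   -0.47]
cmd [516.3  -6.3  78.5] phi err 0.0014 lane [26. -0.]
```

View pics/s6c.png

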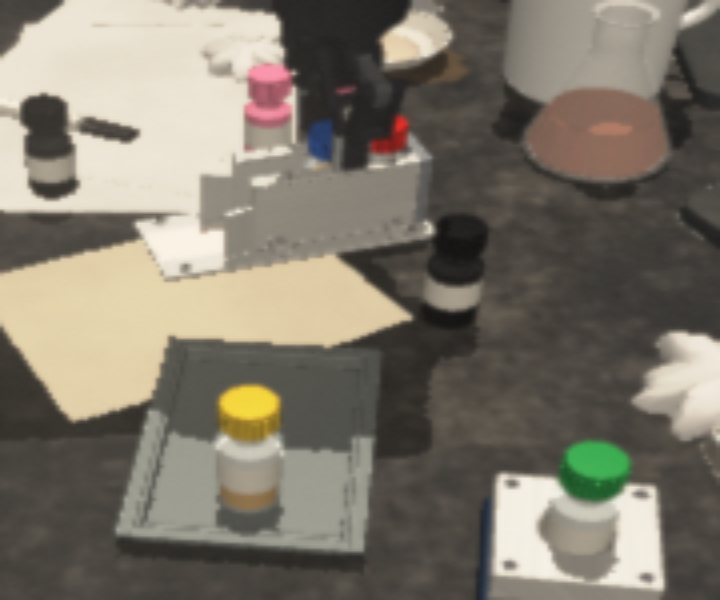

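Yellow stands upright in the tray (crop 248,450), and the fingers straddle blue (322,140). Next I'll grip, raise 2 mm, slide out and lift.

Emit:
play_rows(
  increments=[
    [40,[0,0,0],0],
    [24,[0,0,0],0],
    [24,[0,0,0],0],
    [24,[0,0,0],0],
    [24,[0,0,0],0],
    [24,[0,0,0],0],
    [24,[0,0,-1],0],
    [24,[0,0,-2],0],
    [24,[0,0,-2],0],
    [24,[0,0,-2],0],
    [24,[3,0,-2],0],
    [24,[8,0,-2],0],
  ],
)

```text
time_s: 11.37
ee_pos: [0.5083, -0.0083, 0.0804]
tool_rot: [-0.103, 0.995, 0.0, -0.0]
contact_force: [-0.4, 0.1, -1.8]
finger_gap: 0.0263
```

```bash
python3 -c "
from h import *
did([8,0,-2]); rep(('apron',[*lane(-62),.0805]))"
```

```text
t 11.37 p [508.3  -8.3  80.4] phi -2.9352 tilt [-0.0004  0.    ] lane xy [17.8 -0.3] F [-0.4  0.1 -1.8] gap 26.3 j [-0.27 -0.15 -0.43  1.29 -0.   -0.48]
cmd [508.4  -8.   80.5] phi err 0.0014 lane [18. -0.]
apron shift [80.   0.2 -0. ]
```

Emit:
play_rows(
  increments=[
    [24,[8,0,0],0],
    [24,[17,0,0],0],
    [24,[26,0,0],0],
    [24,[35,0,0],0],
    [24,[44,0,0],0],
    [24,[53,0,0],0],
    [24,[62,0,0],0],
    [24,[71,0,0],0],
    [24,[77,0,0],0],
    [24,[80,0,-1],0],
    [24,[80,0,-8],0],
    [24,[80,0,-20],0],
    [24,[80,0,-35],0],
    [24,[80,0,-50],0],
    [24,[80,0,-65],0],
    [24,[80,0,-80],0],
    [24,[80,0,-90],0],
  ],
)

```text
time_s: 12.78
ee_pos: [0.4312, -0.0249, 0.1733]
tool_rot: [-0.103, 0.995, -0.001, 0.001]
contact_force: [-0.4, 0.9, 0.1]
finger_gap: 0.0263
```

```bash
python3 -c "
from h import *
did([80,0,-90]); rep(('trayB',[*PTS['trayB'],.0745]))"
```

```text
t 12.78 p [431.2 -24.9 173.3] phi -2.9352 tilt [ 0.0023 -0.001 ] lane xy [-61.   -0.9] F [-0.4  0.9  0.1] gap 26.3 j [-0.36 -0.43 -0.49  1.51 -0.   -0.57]
cmd [430.1 -24.4 170.5] phi err 0.0014 lane [-62.   -0.2]
trayB shift [  13.7 -173.5   96. ]
```

Emit:
play_rows(
  increments=[
    [24,[1,-10,0],0],
    [24,[2,-28,0],0],
    [24,[4,-52,0],0],
    [24,[6,-78,0],0],
    [24,[8,-104,0],0],
    [24,[10,-130,2],0],
    [24,[12,-152,10],0],
    [24,[13.7,-167,25],0],
    [24,[13.7,-173.5,43],0],
    [24,[13.7,-173.5,62],0],
    [24,[13.7,-173.5,78],0],
    [24,[13.7,-173.5,88],0],
    [24,[13.7,-173.5,93],0],
    [24,[13.7,-173.5,94],0],
    [24,[13.7,-173.5,95],0],
    [24,[13.7,-173.5,95.6],0],
    [24,[13.7,-173.5,96.2],0],
    [24,[13.7,-173.5,96.4],0],
    [24,[13.7,-173.5,96.4],0],
    [24,[13.7,-173.5,96.4],0],
  ],
)

```text
time_s: 14.45
ee_pos: [0.453, -0.1977, 0.0756]
tool_rot: [-0.103, 0.995, -0.001, 0.001]
contact_force: [-1.9, 1.9, 7.2]
finger_gap: 0.027
```

```bash
python3 -c "
from h import *
did([13.7,-173.5,96.4]); rep()"
```

```text
t 14.45 p [ 453.  -197.7   75.6] phi -2.9351 tilt [ 0.0014 -0.0011] lane xy [ -74.9 -174.5] F [-1.9  1.9  7.2] gap 27.0 j [-0.68 -0.19 -0.48  1.29  0.   -0.88]
cmd [ 452.3 -197.    74.1] phi err 0.0014 lane [ -75.5 -173.7]
```

Emit:
play_rows(
  increments=[
    [24,[0,0,0],0],
    [24,[0,0,0],0],
    [24,[0,0,0],0],
    [28,[0,0,0],0],
    [32,[0,0,0],0],
    [40,[0,0,0],0],
    [50,[0,0,0],0],
    [50,[0,0,0],0],
  ],
)

```text
time_s: 15.12
ee_pos: [0.4523, -0.1973, 0.0741]
tool_rot: [-0.103, 0.995, -0.0, -0.0]
contact_force: [-0.3, 0.2, 0.8]
finger_gap: 0.0498
```

```bash
python3 -c "
from h import *
rep(('red',[*lane(58.5),.0785]))"
```

```text
t 15.12 p [ 452.3 -197.3   74.1] phi -2.9354 tilt [-0.0001 -0.    ] lane xy [ -75.5 -174. ] F [-0.3  0.2  0.8] gap 49.8 j [-0.68 -0.19 -0.48  1.29 -0.   -0.88]
cmd [ 452.3 -197.    74.1] phi err 0.0014 lane [ -75.5 -173.7]
red shift [-134.2  173.5   -4.4]
```

Emit:
play_rows(
  increments=[
    [50,[0,0,-12],0],
    [50,[0,0,-32],0],
    [50,[-6,8,-54],0],
    [50,[-20,26,-66],0],
    [50,[-38,49,-68],0],
    [50,[-58,75,-68],0],
    [50,[-78,101,-68],0],
    [50,[-98,127,-68],0],
    [50,[-116,150,-68],0],
    [50,[-129,166,-67],0],
    [50,[-134.2,173.5,-62],0],
    [50,[-134.2,173.5,-50],0],
    [50,[-134.2,173.5,-34],0],
    [50,[-134.2,173.5,-18],0],
    [50,[-134.2,173.5,-8],0],
    [50,[-134.2,173.5,-4.4],0],
    [50,[-134.2,173.5,-4.4],0],
    [50,[-134.2,173.5,-4.4],0],
  ],
)

```text
time_s: 16.62
ee_pos: [0.5482, -0.0006, 0.079]
tool_rot: [-0.103, 0.995, -0.0, 0.0]
contact_force: [0.4, 0.9, 1.1]
finger_gap: 0.0497
```

```bash
python3 -c "
from h import *
did([-134.2,173.5,-4.4]); rep();c=grab('side','s7')
a=cv2.imread('pics/s7.png');cv2.imwrite('pics/s7c.png',cv2.resize(a[140:340,210:390],None,fx=4,fy=3))
for col,n in (('yellow',PTS['trayY']),('blue',PTS['trayB'])): print(col,capc(c,col,.086,n))"
```

```text
t 16.62 p [548.2  -0.6  79. ] phi -2.9361 tilt [ 0.0002 -0.0002] lane xy [58.4 -0.9] F [0.4 0.9 1.1] gap 49.7 j [-0.24 -0.02 -0.31  1.28 -0.   -0.45]
cmd [5.481e+02 3.000e-01 7.850e+01] phi err 0.0014 lane [58.5  0. ]
yellow [(array([ 0.4342, -0.2756]), array([271.8, 277. ]), (np.int32(17), np.int32(19), np.int32(251)))]
blue [(array([ 0.452 , -0.1984]), array([276. , 246.8]), (np.int32(13), np.int32(15), np.int32(161)))]
```

View pics/s7c.png

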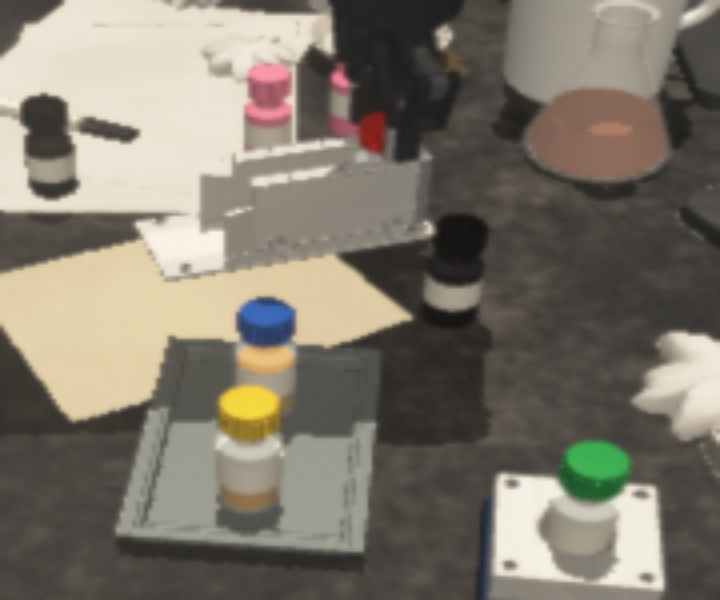

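Blue (crop 265,345) and yellow (248,450) both stand upright in the tray, and red is between the fingers. Now red comes out.

Emit:
play_rows(
  increments=[
    [40,[0,0,0],0],
    [24,[0,0,0],0],
    [24,[0,0,0],0],
    [24,[0,0,0],0],
    [24,[0,0,0],0],
    [24,[0,0,0],0],
    [24,[0,0,-1],0],
    [24,[0,0,-2],0],
    [24,[0,0,-2],0],
    [24,[0,0,-2],0],
    [24,[3,0,-2],0],
    [24,[8,0,-2],0],
  ],
)

```text
time_s: 17.67
ee_pos: [0.5401, -0.0016, 0.0803]
tool_rot: [-0.103, 0.995, 0.0, -0.0]
contact_force: [0.5, -0.7, -0.5]
finger_gap: 0.0264
```

```bash
python3 -c "
from h import *
did([8,0,-2]); rep(('apron',[*lane(-62),.0805]))"
```

```text
t 17.67 p [540.1  -1.6  80.3] phi -2.9352 tilt [-0.0003  0.    ] lane xy [50.3 -0.3] F [ 0.5 -0.7 -0.5] gap 26.4 j [-0.25 -0.05 -0.33  1.29 -0.   -0.45]
cmd [540.2  -1.3  80.5] phi err 0.0014 lane [50.5  0. ]
apron shift [112.5   0.2  -0. ]
```

Emit:
play_rows(
  increments=[
    [24,[8,0,0],0],
    [24,[17,0,0],0],
    [24,[26,0,0],0],
    [24,[35,0,0],0],
    [24,[44,0,0],0],
    [24,[53,0,0],0],
    [24,[62,0,0],0],
    [24,[71,0,0],0],
    [24,[80,0,0],0],
    [24,[89,0,0],0],
    [24,[98,0,0],0],
    [24,[106,0,0],0],
    [24,[112,0,-1],0],
    [24,[112,0,-8],0],
    [24,[112,0,-20],0],
    [24,[112,0,-38],0],
    [24,[112,0,-58],0],
    [24,[112,0,-78],0],
    [24,[112,0,-98],0],
    [24,[112,0,-110],0],
  ],
)

```text
time_s: 19.33
ee_pos: [0.4318, -0.0249, 0.1939]
tool_rot: [-0.103, 0.995, -0.001, 0.002]
contact_force: [0.2, -0.2, -0.4]
finger_gap: 0.0267
```

```bash
python3 -c "
from h import *
did([112,0,-110]); rep(('dish',[*PTS['dish'],.0745]))
c=grab('top','t8'); caps(c,('red',)); 
a=cv2.imread('pics/t8.png');cv2.imwrite('pics/t8c.png',cv2.resize(a[130:280,130:300],None,fx=4,fy=4))"
```

```text
t 19.33 p [431.8 -24.9 193.9] phi -2.9352 tilt [ 0.0032 -0.0012] lane xy [-60.5  -1. ] F [ 0.2 -0.2 -0.4] gap 26.7 j [-0.36 -0.43 -0.45  1.54 -0.   -0.57]
cmd [430.6 -24.3 190.5] phi err 0.0014 lane [-61.5  -0.2]
dish shift [-215.2  237.9  116. ]
```

View pics/t8c.png

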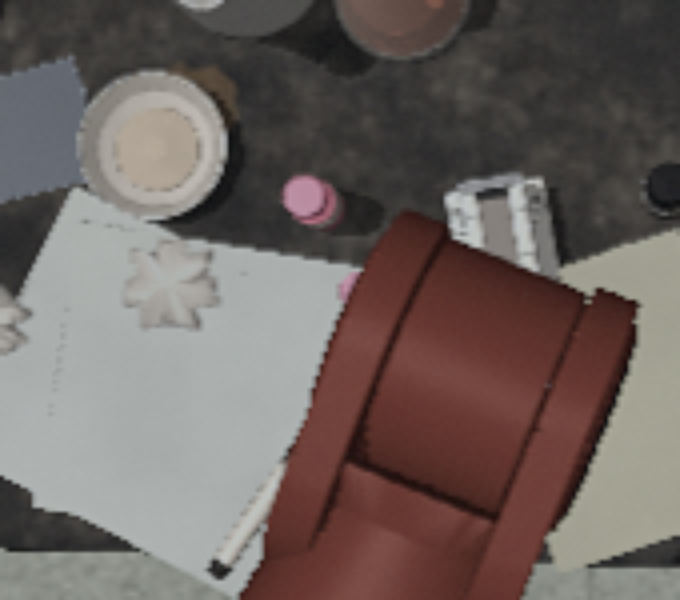

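```bash
python3 -c "
from h import *; import pickle
c=pickle.load(open('top0.pkl','rb')); 
g=c['color'][135:195,140:200]; g=cv2.resize(g,None,fx=10,fy=10,interpolation=cv2.INTER_CUBIC); cv2.imwrite('pics/d1.png',g)
print(onplane(c,[[168.6,166.0]],.027), onplane(c,[[169.5,167.3]],.004))
c=pickle.load(open('side0.pkl','rb')); 
g=c['color'][135:180,280:330]; cv2.imwrite('pics/d2.png',cv2.resize(g,None,fx=12,fy=12,interpolation=cv2.INTER_CUBIC))
"
```

```text
[[0.5933642  0.24743029 0.027     ]] [[0.59243872 0.25002013 0.004     ]]
```

View pics/d1.png

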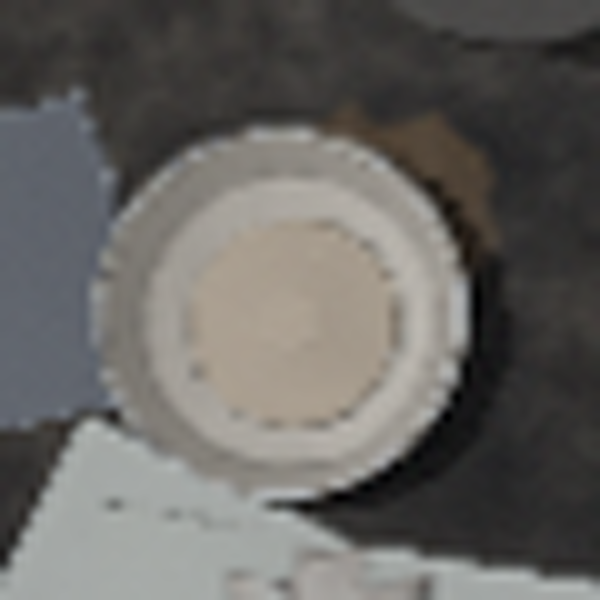

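View pics/d2.png

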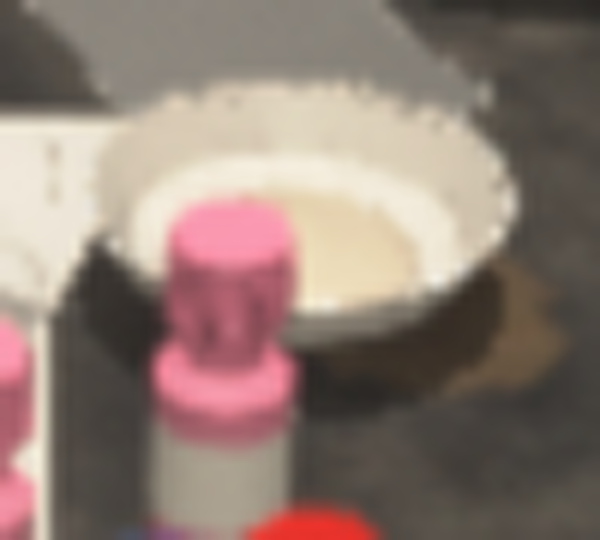

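```bash
python3 -c "
from h import *; import pickle
c=pickle.load(open('top0.pkl','rb')); 
print(onplane(c,[[167.5,165.75]],.027), onplane(c,[[168.9,166.65]],.005))
c=pickle.load(open('side0.pkl','rb')); 
print(onplane(c,[[305.1,150.9]],.027))
rep(('dish',[.5935,.2515,.0745]))
"
```

```text
[[0.59400111 0.25060891 0.027     ]] [[0.59417207 0.2516032  0.005     ]]
[[0.59526007 0.2432513  0.027     ]]
t 19.38 p [432.4 -25.1 195.4] phi -2.9352 tilt [ 0.0051 -0.002 ] lane xy [-59.9  -1.3] F [-0.1 -0.2  1.1] gap 26.3 j [-0.36 -0.43 -0.45  1.55 -0.   -0.57]
cmd [430.6 -24.3 190.5] phi err 0.0014 lane [-61.5  -0.2]
dish shift [-215.9  236.5  116. ]
```

Emit:
play_rows(
  increments=[
    [24,[-8,9,-3],0],
    [24,[-22,24,-5],0],
    [24,[-40,44,-5],0],
    [24,[-60,66,-5],0],
    [24,[-80,88,-5],0],
    [24,[-100,110,-5],0],
    [24,[-120,132,-5],0],
    [24,[-140,154,-5],0],
    [24,[-160,176,-5],0],
    [24,[-180,197,-5],0],
    [24,[-198,216,-3],0],
    [24,[-210,229,5],0],
    [24,[-216.2,235.4,18],0],
    [24,[-216.2,235.4,36],0],
    [24,[-216.2,235.4,56],0],
    [24,[-216.2,235.4,76],0],
    [24,[-216.2,235.4,94],0],
    [24,[-216.2,235.4,106],0],
    [24,[-216.2,235.4,112],0],
    [24,[-216.2,235.4,112],0],
  ],
)

```text
time_s: 21.05
ee_pos: [0.5931, 0.2496, 0.0767]
tool_rot: [-0.103, 0.995, -0.0, -0.001]
contact_force: [-0.2, -0.3, 0.1]
finger_gap: 0.0269
```

```bash
python3 -c "
from h import *
did([-216.2,235.4,112]); rep(('d',[.594,.2505,.0745])); grab('side','s9');
a=cv2.imread('pics/s9.png');cv2.imwrite('pics/s9c.png',cv2.resize(a[80:230,240:400],None,fx=5,fy=4))"
```

```text
t 21.05 p [593.1 249.6  76.7] phi -2.9357 tilt [-0.0027 -0.0007] lane xy [153.3 234.9] F [-0.2 -0.3  0.1] gap 26.9 j [ 0.2   0.27 -0.    1.3  -0.   -0.01]
cmd [594.  250.4  78.5] phi err 0.0014 lane [154.4 235.6]
d shift [-0.   0.1  4. ]
```

View pics/s9c.png

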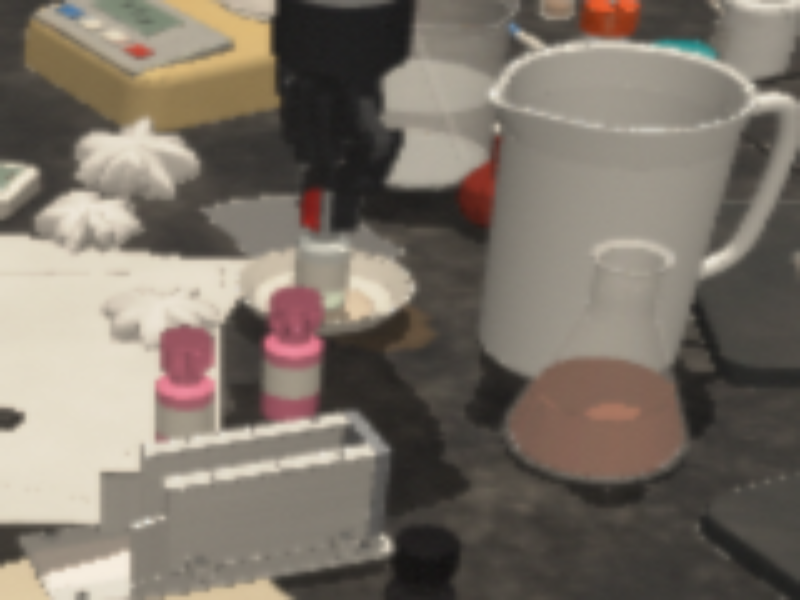

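Red is over the dish centre (crop 325,265), with the rim running from 245 to 415. Lower and release.

Emit:
play_rows(
  increments=[
    [24,[0,0,1],0],
    [24,[0,0,2],0],
    [24,[0,0,3],0],
    [24,[0,0,3.6],0],
    [24,[0,0,4.2],0],
    [24,[0,0,4.3],0],
    [24,[0,0,4.3],0],
    [24,[0,0,4.3],0],
    [24,[0,0,4.3],0],
  ],
)

```text
time_s: 21.85
ee_pos: [0.5946, 0.2502, 0.0751]
tool_rot: [-0.103, 0.995, 0.0, 0.001]
contact_force: [-0.6, -0.3, 6.0]
finger_gap: 0.0264
```

```bash
python3 -c "
from h import *
did([0,0,4.3]); rep()"
```

```text
t 21.85 p [594.6 250.2  75.1] phi -2.9354 tilt [0.0012 0.0001] lane xy [154.9 235.2] F [-0.6 -0.3  6. ] gap 26.4 j [ 0.2   0.27 -0.01  1.3  -0.   -0.01]
cmd [594.  250.4  74.2] phi err 0.0014 lane [154.4 235.6]
```

Contact of 6 N, so it is standing on the bottom. Release and rise, then go on to green in the block.

Emit:
play_rows(
  increments=[
    [24,[0,0,-0.5],0],
    [28,[0,0,-0.5],0],
    [32,[0,0,-0.5],0],
    [40,[0,0,-0.5],0],
    [50,[0,0,-0.5],0],
    [50,[0,0,-0.5],0],
    [50,[0,0,-10],0],
    [50,[0,0,-30],0],
    [50,[0,0,-55],0],
    [50,[0,0,-80],0],
    [50,[0,0,-100],0],
    [50,[0,0,-110],0],
  ],
)

```text
time_s: 22.85
ee_pos: [0.5953, 0.2503, 0.1884]
tool_rot: [-0.103, 0.995, 0.0, 0.002]
contact_force: [0.0, -0.3, 0.4]
finger_gap: 0.0499
```

```bash
python3 -c "
from h import *
did([0,0,-110]); c=grab('side','s10');
print(capc(c,'red',.086,(.594,.25),.1))
a=cv2.imread('pics/s10.png');cv2.imwrite('pics/s10c.png',cv2.resize(a[80:230,240:400],None,fx=5,fy=4))
rep(('block hi',[*PTS['block'],.0+.184]),('block',[*PTS['block'],.0905]))"
```

```text
[(array([0.6854, 0.2643]), array([335.3, 127.8]), (np.int32(7), np.int32(16), np.int32(77))), (array([0.5944, 0.2504]), array([305.5, 132. ]), (np.int32(10), np.int32(11), np.int32(99)))]
t 22.90 p [595.7 250.4 189.1] phi -2.9354 tilt [0.0054 0.001 ] lane xy [156.  235.2] F [ 0.8 -0.4  0.9] gap 49.8 j [ 0.2   0.23  0.16  1.5  -0.   -0.01]
cmd [594.  250.4 184.2] phi err 0.0014 lane [154.4 235.6]
block hi shift [ 1.407e+02 -5.830e+02  2.000e-01]
block shift [ 140.7 -583.    93.7]
```

View pics/s10c.png

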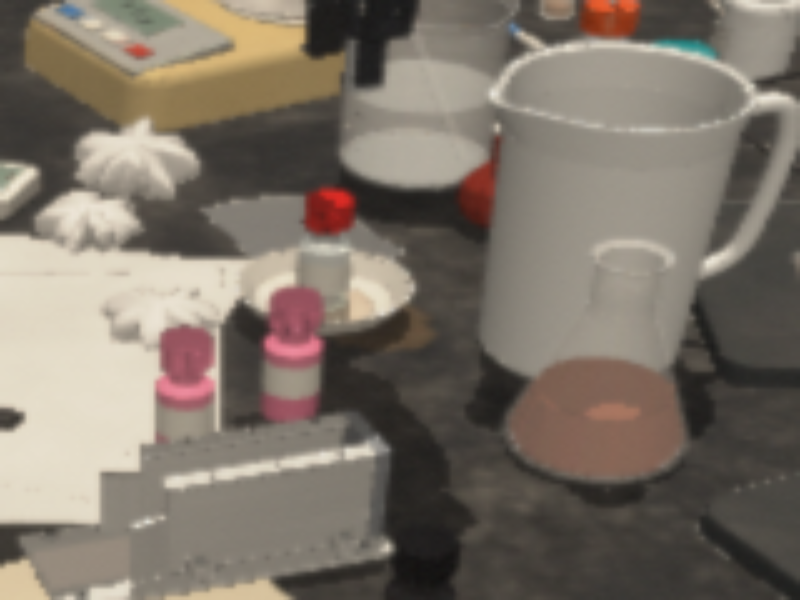

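Emit:
play_rows(
  increments=[
    [50,[4,-15,0],0],
    [50,[11,-45,0],0],
    [50,[20,-82,0],0],
    [50,[29,-120,0],0],
    [50,[38,-158,0],0],
    [50,[47,-196,0],0],
    [50,[57,-234,0],0],
    [50,[66,-272,0],0],
    [50,[75,-310,0],0],
    [50,[84,-348,0],0],
    [50,[93,-386,0],0],
    [50,[102,-424,0],0],
    [50,[112,-462,0],0],
    [50,[121,-500,0],0],
    [50,[129,-535,0],0],
    [50,[136,-563,0],0],
    [50,[140.7,-579,2],0],
    [50,[140.7,-583,10],0],
    [50,[140.7,-583,25],0],
    [50,[140.7,-583,40],0],
  ],
)

```text
time_s: 24.57
ee_pos: [0.5756, -0.3487, 0.1428]
tool_rot: [-0.103, 0.995, 0.0, -0.0]
contact_force: [0.1, -0.1, -1.1]
finger_gap: 0.0498
```

Emit:
play_rows(
  increments=[
    [50,[0,0,5],0],
    [50,[0,0,5],0],
    [50,[0,0,5],0],
    [50,[0,0,5],0],
  ],
)

```text
time_s: 24.9
ee_pos: [0.5762, -0.349, 0.1403]
tool_rot: [-0.103, 0.995, -0.0, 0.0]
contact_force: [0.1, -0.9, 0.9]
finger_gap: 0.0502
```

```bash
python3 -c "
from h import *
did([140.7,-583,40]); did([0,0,5]); c=grab('side','s11');c2=grab('top','t11')
print(capc(c,'green',.102,PTS['block']),capc(c2,'green',.102,PTS['block']))
a=cv2.imread('pics/s11.png');cv2.imwrite('pics/s11c.png',cv2.resize(a[180:380,280:440],None,fx=4,fy=3))
rep(('block',[*PTS['block'],.0905]))"
```

```text
[(array([ 0.5749, -0.3506]), array([357.6, 296.5]), (np.int32(17), np.int32(20), np.int32(245)))] []
t 25.00 p [ 576.3 -349.4  140.5] phi -2.9350 tilt [ 0.0012 -0.0011] lane xy [  14.9 -348.1] F [ 0.5 -0.7 -0. ] gap 49.7 j [-0.74  0.33  0.19  1.43 -0.   -0.95]
cmd [ 575.8 -349.   139.2] phi err 0.0014 lane [  14.5 -347.6]
block shift [-0.   0.  48.7]
```

View pics/s11c.png

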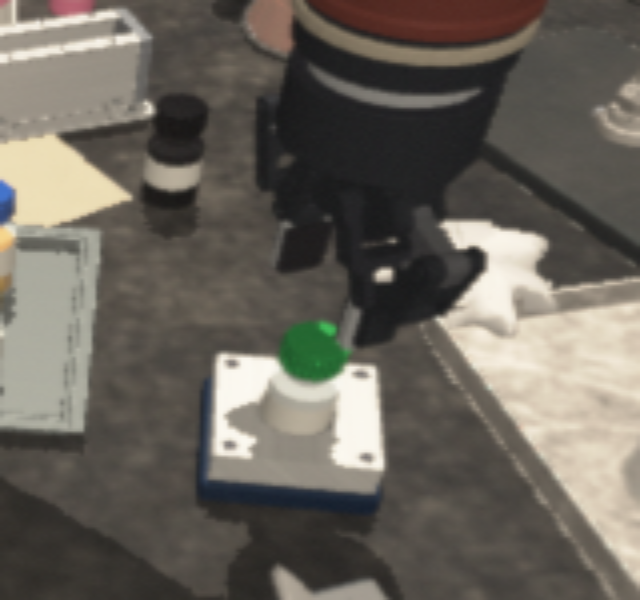

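Green (crop 315,350) is under the fingers with nothing else nearby. Descend and grip.

Emit:
play_rows(
  increments=[
    [50,[0,0,12],0],
    [50,[0,0,26],0],
    [50,[0,0,38],0],
    [50,[0,0,45],0],
    [50,[0,0,48],0],
    [50,[0,0,48.7],0],
    [50,[0,0,48.7],0],
    [50,[0,0,48.7],0],
    [50,[0,0,48.7],0],
    [50,[0,0,48.7],0],
    [40,[0,0,48.7],0],
    [24,[0,0,48.7],0],
    [24,[0,0,48.7],0],
    [24,[0,0,48.7],0],
    [24,[0,0,48.7],0],
    [24,[0,0,48.7],0],
    [24,[0,0,48.7],0],
  ],
)

```text
time_s: 26.42
ee_pos: [0.576, -0.3496, 0.091]
tool_rot: [-0.103, 0.995, -0.0, 0.0]
contact_force: [-0.5, -0.5, 4.6]
finger_gap: 0.0265
```

```bash
python3 -c "
from h import *
did([0,0,48.7]); rep(('apron',[*lane(-62),.0805]))"
```

```text
t 26.42 p [ 576.  -349.6   91. ] phi -2.9354 tilt [ 0.0005 -0.0006] lane xy [  14.6 -348.3] F [-0.5 -0.5  4.6] gap 26.5 j [-0.74  0.35  0.12  1.34 -0.   -0.95]
cmd [ 575.8 -349.    90.5] phi err 0.0014 lane [  14.5 -347.6]
apron shift [ 76.  347.8  10. ]
```

Emit:
play_rows(
  increments=[
    [24,[0,0,-3],0],
    [24,[0,0,-10],0],
    [24,[0,0,-22],0],
    [24,[0,0,-38],0],
    [24,[0,0,-56],0],
    [24,[0,0,-74],0],
    [24,[1,5,-88],0],
    [24,[4,18,-96],0],
    [24,[8,38,-98],0],
    [24,[14,63,-98],0],
    [24,[20,90,-98],0],
    [24,[26,118,-98],0],
    [24,[32,146,-98],0],
    [24,[38,174,-98],0],
    [24,[44,202,-98],0],
    [24,[50,230,-98],0],
    [24,[57,260,-98],0],
    [24,[64,292,-98],0],
    [24,[70,318,-98],0],
    [24,[74,337,-98],0],
  ],
)

```text
time_s: 28.08
ee_pos: [0.4331, -0.0326, 0.1893]
tool_rot: [-0.103, 0.995, -0.0, 0.0]
contact_force: [0.8, -0.1, -0.1]
finger_gap: 0.0265
```

Emit:
play_rows(
  increments=[
    [24,[2,9,4],0],
    [24,[2,10.8,16],0],
    [24,[2,10.8,30],0],
    [24,[2,10.8,42],0],
    [24,[2,10.8,46],0],
    [24,[2,10.8,46],0],
    [24,[2,10.8,46],0],
    [24,[2,10.8,46],0],
  ],
)

```text
time_s: 28.75
ee_pos: [0.4305, -0.0249, 0.1431]
tool_rot: [-0.103, 0.995, -0.0, 0.0]
contact_force: [0.6, -0.5, -0.7]
finger_gap: 0.0267
```

```bash
python3 -c "
from h import *
did([74,337,-98]); did([2,10.8,46]); c=grab('side','s12')
print(capc(c,'green',.142+.082-.0705,lane(-62)))
a=cv2.imread('pics/s12.png');cv2.imwrite('pics/s12c.png',cv2.resize(a[80:240,200:360],None,fx=5,fy=4))
rep(('apron',[*lane(-62),.0805]))"
```

```text
[]
t 28.80 p [430.6 -24.9 143.2] phi -2.9358 tilt [ 0.0008 -0.0004] lane xy [-61.6  -0.8] F [ 0.4 -0.4 -1.4] gap 26.6 j [-0.36 -0.43 -0.55  1.46 -0.   -0.57]
cmd [430.1 -24.2 142.5] phi err 0.0014 lane [-62.   0.]
apron shift [-0. -0. 62.]
```

View pics/s12c.png

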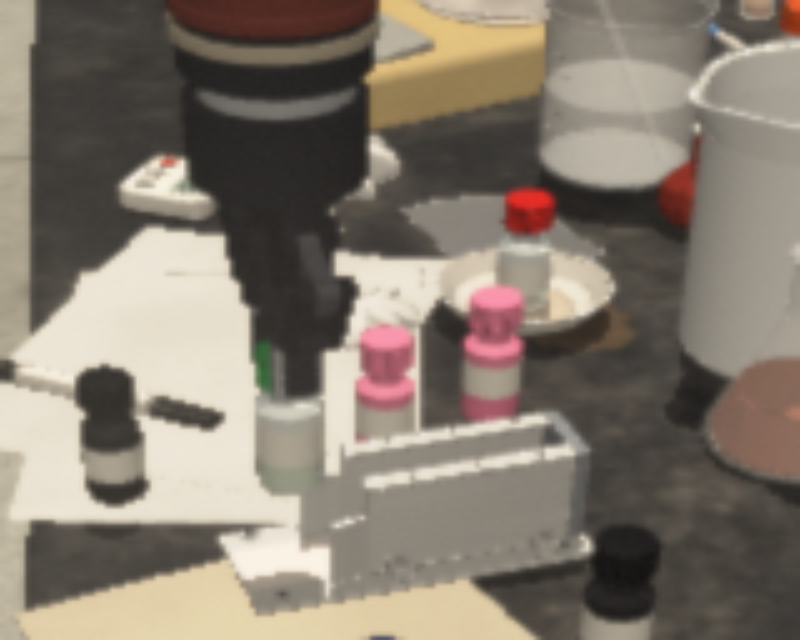

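Emit:
play_rows(
  increments=[
    [24,[0,0,10],0],
    [24,[0,0,24],0],
    [24,[0,0,38],0],
    [24,[0,0,50],0],
    [24,[0,0,58],0],
    [24,[0,0,61],0],
    [24,[0,0,62],0],
    [24,[0,0,62],0],
    [24,[0,0,62],0],
    [24,[0,0,62],0],
    [24,[0,0,62],0],
    [24,[0,0,62],0],
    [24,[0,0,62],0],
    [24,[0,0,62],0],
  ],
)

```text
time_s: 29.97
ee_pos: [0.4303, -0.0246, 0.0807]
tool_rot: [-0.103, 0.995, -0.0, 0.0]
contact_force: [0.3, 0.1, 0.2]
finger_gap: 0.0263
```

```bash
python3 -c "
from h import *
did([0,0,62]); rep()"
```

```text
t 29.97 p [430.3 -24.6  80.7] phi -2.9354 tilt [ 0.0002 -0.0001] lane xy [-61.9  -0.4] F [0.3 0.1 0.2] gap 26.3 j [-0.36 -0.41 -0.64  1.34 -0.   -0.57]
cmd [430.1 -24.2  80.5] phi err 0.0014 lane [-62.   0.]
```

Emit:
play_rows(
  increments=[
    [24,[-3,0,0],0],
    [24,[-8,0,0],0],
    [24,[-13,0,0],0],
    [24,[-18,0,0],0],
    [24,[-23,0,0],0],
    [24,[-28,0,0],0],
    [24,[-32,0,0],0],
    [24,[-32,0,0],0],
  ],
)

```text
time_s: 30.63
ee_pos: [0.4622, -0.0178, 0.0805]
tool_rot: [-0.103, 0.995, -0.0, 0.0]
contact_force: [-0.1, 0.2, 0.2]
finger_gap: 0.0269
```

```bash
python3 -c "
from h import *
did([-32,0,0]); rep()"
```

```text
t 30.63 p [462.2 -17.8  80.5] phi -2.9351 tilt [ 0.0001 -0.    ] lane xy [-29.3  -0.3] F [-0.1  0.2  0.2] gap 26.9 j [-0.32 -0.3  -0.56  1.31 -0.   -0.53]
cmd [461.4 -17.6  80.5] phi err 0.0014 lane [-30.    0.1]
```

Emit:
play_rows(
  increments=[
    [24,[-5,0,0],0],
    [24,[-11,0,0],0],
    [24,[-18,0,0],0],
    [24,[-25,0,0],0],
    [24,[-32,0,0],0],
    [24,[-39,0,0],0],
    [24,[-46,0,0],0],
    [24,[-53,0,0],0],
    [24,[-60,0,0],0],
    [24,[-67,0,0],0],
    [24,[-74,0,0],0],
    [24,[-80,0,0],0],
    [24,[-84,0,0],0],
    [24,[-85,0,0],0],
    [24,[-85,0,0],0],
    [24,[-85,0,0],0],
  ],
)

```text
time_s: 31.97
ee_pos: [0.5446, -0.0006, 0.0805]
tool_rot: [-0.103, 0.995, -0.0, -0.0]
contact_force: [-0.4, 0.2, -0.8]
finger_gap: 0.027
```

```bash
python3 -c "
from h import *
did([-85,0,0]); rep()"
```

```text
t 31.97 p [544.6  -0.6  80.5] phi -2.9354 tilt [-0.0003 -0.0001] lane xy [54.9 -0.1] F [-0.4  0.2 -0.8] gap 27.0 j [-0.24 -0.04 -0.32  1.29 -0.   -0.45]
cmd [ 5.446e+02 -2.000e-01  8.050e+01] phi err 0.0014 lane [55.   0.2]
```

Now push slowly towards the stop.

Emit:
play_rows(
  increments=[
    [24,[-1,0,0],0],
    [24,[-2,0,0],0],
    [24,[-2.5,0,0],0],
    [24,[-3,0,0],0],
    [24,[-3.5,0,0],0],
    [24,[-3.5,0,0],0],
    [24,[-3.5,0,0],0],
  ],
)

```text
time_s: 32.55
ee_pos: [0.5481, 0.0002, 0.0806]
tool_rot: [-0.103, 0.995, -0.0, -0.0]
contact_force: [-0.9, 0.7, -1.3]
finger_gap: 0.0265
```

```bash
python3 -c "
from h import *
did([-3.5,0,0]); rep()"
```

```text
t 32.55 p [5.481e+02 2.000e-01 8.060e+01] phi -2.9354 tilt [-0.0001 -0.0001] lane xy [58.5 -0.2] F [-0.9  0.7 -1.3] gap 26.5 j [-0.24 -0.03 -0.31  1.29 -0.   -0.44]
cmd [5.48e+02 5.00e-01 8.05e+01] phi err 0.0014 lane [58.5  0.2]
```

Emit:
play_rows(
  increments=[
    [24,[-0.5,0,0],0],
    [24,[-1,0,0],0],
    [24,[-1.5,0,0],0],
    [24,[-1.5,0,0],0],
  ],
)

```text
time_s: 32.88
ee_pos: [0.5488, 0.0003, 0.0806]
tool_rot: [-0.103, 0.995, -0.0, -0.001]
contact_force: [-5.9, -2.8, 4.3]
finger_gap: 0.0268
```

```bash
python3 -c "
from h import *
did([-1.5,0,0]); rep()"
```

```text
t 32.88 p [5.488e+02 3.000e-01 8.060e+01] phi -2.9355 tilt [-0.0019 -0.0006] lane xy [59.2 -0.1] F [-5.9 -2.8  4.3] gap 26.8 j [-0.24 -0.02 -0.31  1.29 -0.   -0.44]
cmd [549.5   0.8  80.5] phi err 0.0014 lane [60.   0.2]
```

The stop is felt: 6 N against at lane x≈59.2. Ease off, lower 2 mm and release.

Emit:
play_rows(
  increments=[
    [24,[0.5,0,0],0],
    [24,[0.7,0,0.7],0],
    [24,[0.7,0,1.4],0],
    [24,[0.7,0,1.9],0],
    [24,[0.7,0,1.9],0],
    [24,[0.7,0,1.9],0],
    [24,[0.7,0,1.9],0],
    [24,[0.7,0,1.9],0],
  ],
)

```text
time_s: 33.55
ee_pos: [0.5488, 0.0002, 0.0791]
tool_rot: [-0.103, 0.995, -0.0, -0.0]
contact_force: [-7.2, -1.1, 7.0]
finger_gap: 0.0267
```

```bash
python3 -c "
from h import *
did([.7,0,1.9]); rep()"
```

```text
t 33.55 p [5.488e+02 2.000e-01 7.910e+01] phi -2.9354 tilt [-0.0003 -0.0004] lane xy [59.1 -0.2] F [-7.2 -1.1  7. ] gap 26.7 j [-0.24 -0.02 -0.31  1.28 -0.   -0.44]
cmd [548.8   0.7  78.6] phi err 0.0014 lane [59.3  0.2]
```

Emit:
play_rows(
  increments=[
    [28,[0,0,0],0],
    [32,[0,0,0],0],
    [40,[0,0,0],0],
    [50,[0,0,0],0],
    [50,[0,0,0],0],
    [50,[0,0,-10],0],
    [50,[0,0,-30],0],
    [50,[0,0,-50],0],
    [50,[0,0,-65],0],
  ],
)

```text
time_s: 34.3
ee_pos: [0.5494, 0.0003, 0.146]
tool_rot: [-0.103, 0.995, -0.0, 0.001]
contact_force: [1.1, 0.6, 0.7]
finger_gap: 0.0503
```

```bash
python3 -c "
from h import *
did([0,0,-65]); c=grab('side','s13')
print(capc(c,'green',.090,lane(58),.05), lane(59))
for col,n in (('yellow',PTS['trayY']),('blue',PTS['trayB'])): print(col,capc(c,col,.086,n))
a=cv2.imread('pics/s13.png');cv2.imwrite('pics/s13c.png',cv2.resize(a[140:300,220:380],None,fx=5,fy=4))
rep(('trayB',[*PTS['trayB'],.0745]))"
```

```text
[(array([ 0.5485, -0.0008]), array([305.6, 183.7]), (np.int32(12), np.int32(13), np.int32(121)))] [5.48564598e-01 4.10462434e-04]
yellow [(array([ 0.4341, -0.2757]), array([271.8, 277. ]), (np.int32(17), np.int32(19), np.int32(253)))]
blue [(array([ 0.452 , -0.1986]), array([276.1, 246.9]), (np.int32(13), np.int32(15), np.int32(161)))]
t 34.35 p [ 5.508e+02 -1.000e-01  1.491e+02] phi -2.9353 tilt [ 0.0054 -0.0013] lane xy [61.1 -0.9] F [ 0. -1.  3.] gap 50.2 j [-0.24 -0.05 -0.21  1.41  0.   -0.44]
cmd [548.8   0.7 143.6] phi err 0.0014 lane [59.3  0.2]
trayB shift [ 135.  -173.7   69.1]
```

View pics/s13c.png

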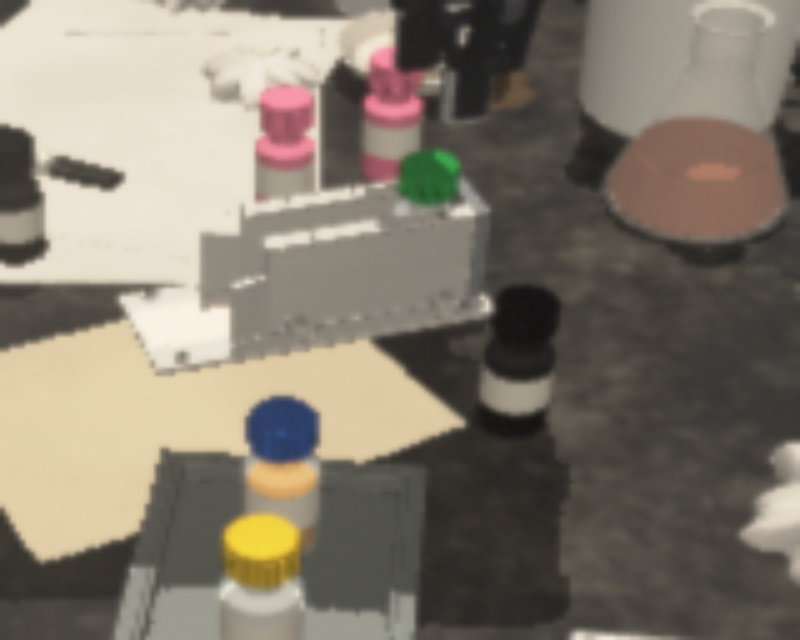

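Green is at the back and upright (crop 430,175); its measured position is lane x≈59. Blue next.

Emit:
play_rows(
  increments=[
    [50,[4,-5,0],0],
    [50,[14,-18,0],0],
    [50,[30,-38,0],0],
    [50,[48,-62,0],0],
    [50,[67,-86,0],0],
    [50,[86,-110,0],0],
    [50,[104,-134,0],0],
    [50,[120,-154,0],0],
    [50,[131,-168,2],0],
    [50,[135,-173.7,8],0],
    [50,[135,-173.7,20],0],
    [50,[135,-173.7,36],0],
    [50,[135,-173.7,52],0],
    [50,[135,-173.7,63],0],
    [50,[135,-173.7,68],0],
    [50,[135,-173.7,69],0],
    [50,[135,-173.7,69],0],
    [50,[135,-173.7,69],0],
    [50,[135,-173.7,69],0],
    [50,[135,-173.7,69],0],
  ],
)

```text
time_s: 36.02
ee_pos: [0.4528, -0.1976, 0.0755]
tool_rot: [-0.103, 0.995, -0.0, 0.0]
contact_force: [-0.9, -0.9, 0.4]
finger_gap: 0.0504
```

Emit:
play_rows(
  increments=[
    [40,[0,0,0],0],
    [24,[0,0,0],0],
    [24,[0,0,0],0],
    [24,[0,0,0],0],
    [24,[0,0,0],0],
    [24,[0,0,0],0],
    [24,[0,0,0],0],
  ],
)

```text
time_s: 36.6
ee_pos: [0.4526, -0.1975, 0.0752]
tool_rot: [-0.103, 0.995, -0.0, 0.0]
contact_force: [-1.1, -0.1, 5.6]
finger_gap: 0.0269
```

```bash
python3 -c "
from h import *
did([135,-173.7,69]); rep(('apron',[*lane(-62),.0805]))"
```

```text
t 36.60 p [ 452.6 -197.5   75.2] phi -2.9354 tilt [ 0.0006 -0.0006] lane xy [ -75.2 -174.3] F [-1.1 -0.1  5.6] gap 26.9 j [-0.68 -0.19 -0.48  1.29 -0.   -0.88]
cmd [ 452.3 -197.    74.6] phi err 0.0014 lane [ -75.5 -173.7]
apron shift [-13.7 173.7  -5.9]
```

Emit:
play_rows(
  increments=[
    [24,[0,0,-3],0],
    [24,[0,0,-10],0],
    [24,[0,0,-24],0],
    [24,[0,0,-42],0],
    [24,[0,0,-62],0],
    [24,[0,4,-80],0],
    [24,[-1,16,-90],0],
    [24,[-3,36,-92],0],
    [24,[-5,60,-92],0],
    [24,[-7,84,-92],0],
    [24,[-9,108,-92],0],
    [24,[-11,132,-92],0],
    [24,[-12.5,152,-92],0],
    [24,[-13.7,166,-92],0],
    [24,[-13.7,172,-90],0],
    [24,[-13.7,173.7,-82],0],
    [24,[-13.7,173.7,-72],0],
    [24,[-13.7,173.7,-66],0],
    [24,[-13.7,173.7,-66],0],
    [24,[-13.7,173.7,-66],0],
  ],
)

```text
time_s: 38.27
ee_pos: [0.4298, -0.025, 0.1398]
tool_rot: [-0.102, 0.995, 0.0, -0.001]
contact_force: [0.0, 0.5, -0.5]
finger_gap: 0.0266
```

Emit:
play_rows(
  increments=[
    [24,[0,0,8],0],
    [24,[0,0,20],0],
    [24,[0,0,34],0],
    [24,[0,0,47],0],
    [24,[0,0,56],0],
    [24,[0,0,59],0],
    [24,[0,0,59.6],0],
    [24,[0,0,59.6],0],
    [24,[0,0,59.6],0],
    [24,[0,0,59.6],0],
    [24,[0,0,59.6],0],
    [24,[0,0,59.6],0],
    [24,[0,0,59.6],0],
    [24,[0,0,59.6],0],
  ],
)

```text
time_s: 39.43
ee_pos: [0.4303, -0.0245, 0.0812]
tool_rot: [-0.103, 0.995, -0.0, 0.0]
contact_force: [0.2, 0.5, -0.2]
finger_gap: 0.0264
```

```bash
python3 -c "
from h import *
did([-13.7,173.7,-66]);did([0,0,59.6]); c=grab('side','s14')
a=cv2.imread('pics/s14.png');cv2.imwrite('pics/s14c.png',cv2.resize(a[120:240,220:340],None,fx=6,fy=5))
rep()"
```

```text
t 39.48 p [430.2 -24.5  81.2] phi -2.9354 tilt [ 0.0001 -0.0001] lane xy [-61.9  -0.3] F [ 0.2 -0.6 -0.3] gap 26.0 j [-0.36 -0.41 -0.64  1.34 -0.   -0.57]
cmd [430.1 -24.2  81. ] phi err 0.0014 lane [-62.   0.]
```

View pics/s14c.png

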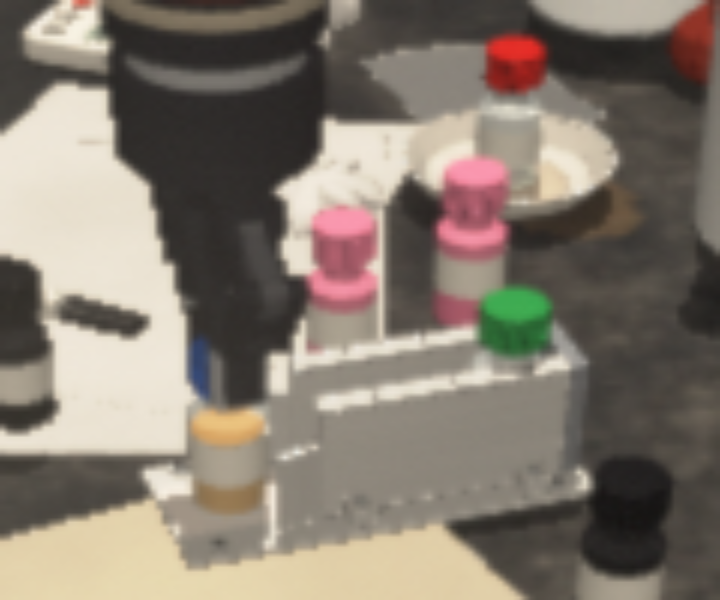

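Blue hovers just above the apron, upright (crop 230,460). Slide it in.

Emit:
play_rows(
  increments=[
    [24,[-3,0,0],0],
    [24,[-8,0,0],0],
    [24,[-13,0,0],0],
    [24,[-18,0,0],0],
    [24,[-23,0,0],0],
    [24,[-28,0,0],0],
    [24,[-33,0,0],0],
    [24,[-38,0,0],0],
    [24,[-44,0,0],0],
    [24,[-50,0,0],0],
    [24,[-57,0,0],0],
    [24,[-64,0,0],0],
    [24,[-71,0,0],0],
    [24,[-78,0,0],0],
    [24,[-82,0,0],0],
    [24,[-84,0,0],0],
    [24,[-84,0,0],0],
    [24,[-84,0,0],0],
  ],
)

```text
time_s: 40.98
ee_pos: [0.5123, -0.0073, 0.081]
tool_rot: [-0.103, 0.995, -0.0, -0.0]
contact_force: [-0.5, -0.7, -0.3]
finger_gap: 0.0265
```

```bash
python3 -c "
from h import *
did([-84,0,0]); rep()"
```

```text
t 40.98 p [512.3  -7.3  81. ] phi -2.9353 tilt [-0.0004 -0.0001] lane xy [21.9 -0.1] F [-0.5 -0.7 -0.3] gap 26.5 j [-0.27 -0.14 -0.41  1.29 -0.   -0.48]
cmd [512.3  -7.   81. ] phi err 0.0014 lane [22.   0.2]
```

Emit:
play_rows(
  increments=[
    [24,[-1,0,0],0],
    [24,[-2,0,0],0],
    [24,[-3,0,0],0],
    [24,[-4,0,0],0],
    [24,[-4,0,0],0],
    [24,[-4,0,0],0],
  ],
)

```text
time_s: 41.48
ee_pos: [0.5164, -0.0065, 0.0811]
tool_rot: [-0.103, 0.995, -0.0, -0.0]
contact_force: [-0.2, -0.0, 0.2]
finger_gap: 0.0267
```

```bash
python3 -c "
from h import *
did([-4,0,0]); rep()"
```

```text
t 41.48 p [516.4  -6.5  81.1] phi -2.9354 tilt [-0.     -0.0001] lane xy [26.1 -0.2] F [-0.2 -0.   0.2] gap 26.7 j [-0.27 -0.12 -0.4   1.29 -0.   -0.47]
cmd [516.2  -6.1  81. ] phi err 0.0014 lane [26.   0.2]
```

Emit:
play_rows(
  increments=[
    [24,[-0.5,0,0],0],
    [24,[-1,0,0],0],
    [24,[-1,0,0],0],
    [24,[-1,0,0],0],
  ],
)

```text
time_s: 41.82
ee_pos: [0.5173, -0.0063, 0.081]
tool_rot: [-0.103, 0.995, -0.0, -0.0]
contact_force: [-0.3, -0.3, -0.9]
finger_gap: 0.0264
```

```bash
python3 -c "
from h import *
did([-1,0,0]); rep()"
```

```text
t 41.82 p [517.3  -6.3  81. ] phi -2.9354 tilt [-0.0001 -0.0001] lane xy [27.  -0.2] F [-0.3 -0.3 -0.9] gap 26.4 j [-0.27 -0.12 -0.4   1.29 -0.   -0.47]
cmd [517.2  -5.9  81. ] phi err 0.0014 lane [27.   0.2]
```

Emit:
play_rows(
  increments=[
    [24,[-0.4,0,0],0],
    [24,[-0.8,0,0],0],
    [24,[-1.2,0,0],0],
    [24,[-1.2,0,0],0],
  ],
)

```text
time_s: 42.15
ee_pos: [0.518, -0.0061, 0.0811]
tool_rot: [-0.103, 0.995, -0.0, -0.001]
contact_force: [-5.0, -0.8, 3.3]
finger_gap: 0.0267
```

```bash
python3 -c "
from h import *
did([-1.2,0,0]); rep()"
```

```text
t 42.15 p [518.   -6.1  81.1] phi -2.9355 tilt [-0.0011 -0.0004] lane xy [27.8 -0.2] F [-5.  -0.8  3.3] gap 26.7 j [-0.26 -0.12 -0.4   1.29 -0.   -0.47]
cmd [518.4  -5.7  81. ] phi err 0.0014 lane [28.2  0.2]
```

Emit:
play_rows(
  increments=[
    [24,[0.3,0,0.5],0],
    [24,[0.3,0,1.2],0],
    [24,[0.3,0,1.9],0],
    [24,[0.3,0,1.9],0],
    [24,[0.3,0,1.9],0],
    [24,[0.3,0,1.9],0],
    [28,[0.3,0,1.9],0],
    [32,[0.3,0,1.9],0],
    [40,[0.3,0,1.9],0],
    [50,[0.3,0,1.9],0],
    [50,[0.3,0,1.9],0],
    [50,[0.3,0,-8],0],
    [50,[0.3,0,-28],0],
    [50,[0.3,0,-48],0],
    [50,[0.3,0,-63],0],
  ],
)

```text
time_s: 43.4
ee_pos: [0.5187, -0.0062, 0.1464]
tool_rot: [-0.103, 0.995, -0.0, 0.001]
contact_force: [0.4, 0.1, 0.2]
finger_gap: 0.0501
```

```bash
python3 -c "
from h import *
did([.3,0,-63]); c=grab('side','s15')
for col,x in (('green',59),('blue',27)): 
  for r in capc(c,col,.090,lane(x),.03): print(col,r,((r[0]-O)@U*1e3).round(1),((r[0]-O)@V*1e3).round(1))
a=cv2.imread('pics/s15.png');cv2.imwrite('pics/s15c.png',cv2.resize(a[150:240,240:340],None,fx=6,fy=6))
rep(('trayY',[*PTS['trayY'],.0745]))"
```

```text
green (array([ 5.484e-01, -2.000e-04]), array([305.6, 183.5]), (np.int32(12), np.int32(12), np.int32(126))) 58.7 -0.6
blue (array([ 0.516 , -0.0075]), array([292.7, 186.3]), (np.int32(12), np.int32(13), np.int32(123))) 25.5 -1.1
t 43.45 p [520.   -6.5 149.4] phi -2.9353 tilt [ 0.0053 -0.0014] lane xy [29.6 -1. ] F [ 0.1 -0.5  3.5] gap 50.0 j [-0.26 -0.15 -0.3   1.41 -0.   -0.47]
cmd [518.1  -5.8 144. ] phi err 0.0014 lane [27.9  0.2]
trayY shift [ 137.  -246.4   69.5]
```

View pics/s15c.png

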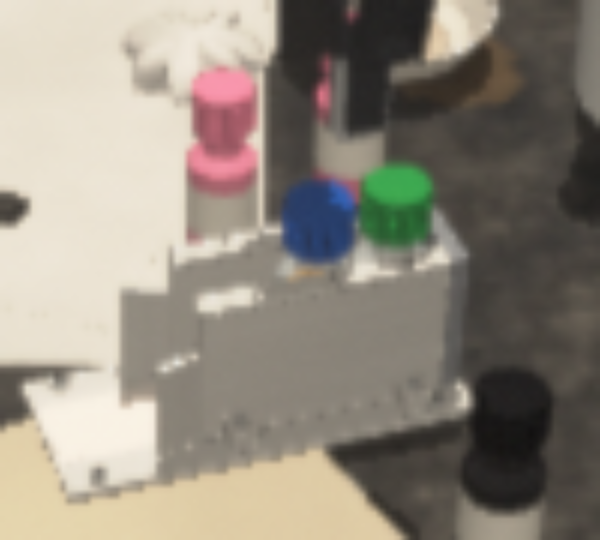

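Blue stands behind green (crop 320,222 and 397,205), both upright; the measured spacing is 33 mm, against 32 mm for touching. Yellow next.

Emit:
play_rows(
  increments=[
    [50,[4,-7,0],0],
    [50,[13,-23,0],0],
    [50,[27,-48,0],0],
    [50,[43,-77,0],0],
    [50,[59,-106,0],0],
    [50,[75,-135,0],0],
    [50,[91,-164,0],0],
    [50,[107,-193,0],0],
    [50,[122,-220,0],0],
    [50,[132,-238,2],0],
    [50,[137,-246.4,8],0],
    [50,[137,-246.4,20],0],
    [50,[137,-246.4,36],0],
    [50,[137,-246.4,52],0],
    [50,[137,-246.4,63],0],
    [50,[137,-246.4,68],0],
    [50,[137,-246.4,69.3],0],
    [50,[137,-246.4,69.3],0],
    [50,[137,-246.4,69.3],0],
    [50,[137,-246.4,69.3],0],
  ],
)

```text
time_s: 45.12
ee_pos: [0.435, -0.2756, 0.0757]
tool_rot: [-0.103, 0.995, -0.001, 0.0]
contact_force: [0.5, -0.2, -0.1]
finger_gap: 0.0497
```

Emit:
play_rows(
  increments=[
    [50,[0,0,0],0],
    [50,[0,0,0],0],
    [50,[0,0,0],0],
    [40,[0,0,0],0],
    [24,[0,0,0],0],
    [24,[0,0,0],0],
    [24,[0,0,0],0],
    [24,[0,0,0],0],
    [24,[0,0,0],0],
    [24,[0,0,0],0],
  ],
)

```text
time_s: 45.95
ee_pos: [0.4347, -0.2755, 0.075]
tool_rot: [-0.103, 0.995, -0.0, 0.0]
contact_force: [-0.8, -0.7, 4.0]
finger_gap: 0.0265
```

```bash
python3 -c "
from h import *
did([137,-246.4,69.3]); rep(('apron',[*lane(-62),.081]))"
```

```text
t 45.95 p [ 434.7 -275.5   75. ] phi -2.9354 tilt [ 0.0003 -0.0004] lane xy [-108.7 -246.9] F [-0.8 -0.7  4. ] gap 26.5 j [-0.82 -0.13 -0.42  1.28 -0.   -1.03]
cmd [ 434.5 -275.    74.7] phi err 0.0014 lane [-108.8 -246.4]
apron shift [-47.1 246.4  -6.3]
```

Emit:
play_rows(
  increments=[
    [24,[0,0,-3],0],
    [24,[0,0,-10],0],
    [24,[0,0,-24],0],
    [24,[0,0,-42],0],
    [24,[0,0,-62],0],
    [24,[-1,5,-80],0],
    [24,[-4,20,-90],0],
    [24,[-8,42,-92],0],
    [24,[-13,68,-92],0],
    [24,[-18,95,-92],0],
    [24,[-23,122,-92],0],
    [24,[-28,149,-92],0],
    [24,[-33,176,-92],0],
    [24,[-39,203,-92],0],
    [24,[-43,225,-92],0],
    [24,[-46,240,-92],0],
    [24,[-47.1,246.4,-88],0],
    [24,[-47.1,246.4,-78],0],
    [24,[-47.1,246.4,-68],0],
    [24,[-47.1,246.4,-66],0],
  ],
)

```text
time_s: 47.62
ee_pos: [0.4292, -0.0249, 0.1383]
tool_rot: [-0.103, 0.995, 0.0, -0.001]
contact_force: [0.0, -0.4, -1.1]
finger_gap: 0.0265
```

Emit:
play_rows(
  increments=[
    [24,[0,0,0],0],
    [24,[0,0,0],0],
    [24,[0,0,8],0],
    [24,[0,0,20],0],
    [24,[0,0,34],0],
    [24,[0,0,47],0],
    [24,[0,0,56],0],
    [24,[0,0,59],0],
    [24,[0,0,59.7],0],
    [24,[0,0,59.7],0],
    [24,[0,0,59.7],0],
    [24,[0,0,59.7],0],
    [24,[0,0,59.7],0],
    [24,[0,0,59.7],0],
    [24,[0,0,59.7],0],
    [24,[0,0,59.7],0],
  ],
)

```text
time_s: 48.95
ee_pos: [0.4303, -0.0245, 0.0812]
tool_rot: [-0.103, 0.995, -0.0, 0.0]
contact_force: [-1.0, -0.0, 0.0]
finger_gap: 0.0267
```

```bash
python3 -c "
from h import *
did([-47.1,246.4,-66]);did([0,0,59.7]); c=grab('side','s16')
a=cv2.imread('pics/s16.png');cv2.imwrite('pics/s16c.png',cv2.resize(a[120:240,220:340],None,fx=6,fy=5))
rep()"
```

```text
t 49.00 p [430.3 -24.5  81.2] phi -2.9354 tilt [ 0.0002 -0.0001] lane xy [-61.9  -0.3] F [-0.1 -1.1 -0.4] gap 26.7 j [-0.36 -0.41 -0.64  1.34 -0.   -0.57]
cmd [430.1 -24.2  81. ] phi err 0.0014 lane [-62.   0.]
```

View pics/s16c.png

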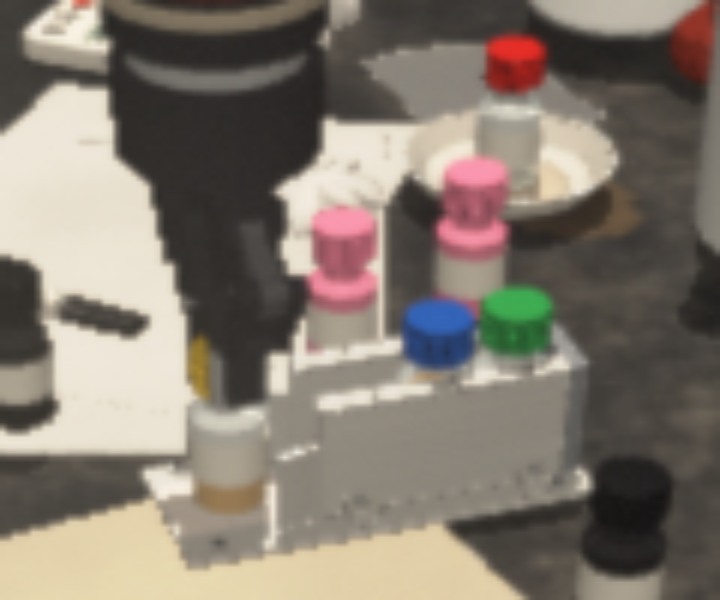

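Yellow is on the apron, upright. Slide it in and push it up to blue.

Emit:
play_rows(
  increments=[
    [24,[-3,0,0],0],
    [24,[-8,0,0],0],
    [24,[-13,0,0],0],
    [24,[-18,0,0],0],
    [24,[-23,0,0],0],
    [24,[-28,0,0],0],
    [24,[-33,0,0],0],
    [24,[-38,0,0],0],
    [24,[-43,0,0],0],
    [24,[-48,0,0],0],
    [24,[-51,0,0],0],
    [24,[-52,0,0],0],
    [24,[-53,0,0],0],
    [24,[-54,0,0],0],
    [24,[-54,0,0],0],
    [24,[-54,0,0],0],
  ],
)

```text
time_s: 50.33
ee_pos: [0.483, -0.0135, 0.0811]
tool_rot: [-0.103, 0.995, -0.0, 0.0]
contact_force: [-0.0, 0.1, -1.3]
finger_gap: 0.0264
```

```bash
python3 -c "
from h import *
did([-54,0,0]); rep()"
```

```text
t 50.33 p [483.  -13.5  81.1] phi -2.9354 tilt [ 0.     -0.0001] lane xy [-8.  -0.2] F [-0.   0.1 -1.3] gap 26.4 j [-0.3  -0.23 -0.5   1.3  -0.   -0.51]
cmd [482.9 -13.1  81. ] phi err 0.0014 lane [-8.   0.1]
```

Emit:
play_rows(
  increments=[
    [24,[-0.6,0,0],0],
    [24,[-1.2,0,0],0],
    [24,[-1.8,0,0],0],
    [24,[-2.4,0,0],0],
    [24,[-2.4,0,0],0],
    [24,[-2.4,0,0],0],
  ],
)

```text
time_s: 50.83
ee_pos: [0.4854, -0.013, 0.0811]
tool_rot: [-0.103, 0.995, -0.0, -0.0]
contact_force: [-1.1, -0.7, -1.8]
finger_gap: 0.0267
```

```bash
python3 -c "
from h import *
did([-2.4,0,0]); rep()"
```

```text
t 50.83 p [485.4 -13.   81.1] phi -2.9354 tilt [-0.0001 -0.0001] lane xy [-5.6 -0.3] F [-1.1 -0.7 -1.8] gap 26.7 j [-0.3  -0.22 -0.49  1.3  -0.   -0.5 ]
cmd [485.3 -12.6  81. ] phi err 0.0014 lane [-5.6  0.1]
```

Emit:
play_rows(
  increments=[
    [24,[-0.4,0,0],0],
    [24,[-0.8,0,0],0],
    [24,[-1.2,0,0],0],
    [24,[-1.2,0,0],0],
  ],
)

```text
time_s: 51.17
ee_pos: [0.4863, -0.0128, 0.0811]
tool_rot: [-0.103, 0.995, -0.0, -0.0]
contact_force: [-4.1, -0.7, 2.2]
finger_gap: 0.0267
```

```bash
python3 -c "
from h import *
did([-1.2,0,0]); rep()"
```

```text
t 51.17 p [486.3 -12.8  81.1] phi -2.9354 tilt [-0.0007 -0.0003] lane xy [-4.6 -0.2] F [-4.1 -0.7  2.2] gap 26.7 j [-0.3  -0.22 -0.49  1.3  -0.   -0.5 ]
cmd [486.5 -12.4  81. ] phi err 0.0014 lane [-4.4  0.1]
```

Emit:
play_rows(
  increments=[
    [24,[-0.4,0,0],0],
    [24,[-0.8,0,0],0],
    [24,[-0.8,0,0],0],
    [24,[-0.6,0,0.7],0],
    [24,[-0.4,0,1.4],0],
    [24,[-0.4,0,2],0],
    [24,[-0.4,0,2],0],
    [24,[-0.4,0,2],0],
    [24,[-0.4,0,2],0],
  ],
)

```text
time_s: 51.92
ee_pos: [0.4866, -0.0128, 0.0792]
tool_rot: [-0.103, 0.995, -0.0, -0.0]
contact_force: [-5.3, -1.3, 3.1]
finger_gap: 0.0267
```

```bash
python3 -c "
from h import *
did([-.4,0,2]); rep()"
```

```text
t 51.92 p [486.6 -12.8  79.2] phi -2.9355 tilt [-0.0009 -0.0006] lane xy [-4.4 -0.3] F [-5.3 -1.3  3.1] gap 26.7 j [-0.3  -0.22 -0.49  1.3  -0.   -0.5 ]
cmd [486.9 -12.3  79. ] phi err 0.0014 lane [-4.   0.1]
```

Emit:
play_rows(
  increments=[
    [28,[0,0,0],0],
    [32,[0,0,0],0],
    [40,[0,0,0],0],
    [50,[0,0,0],0],
    [50,[0,0,0],0],
    [50,[0,0,-10],0],
    [50,[0,0,-30],0],
    [50,[0,0,-55],0],
    [50,[0,0,-80],0],
    [50,[4,-20,-100],0],
    [50,[10,-50,-110],0],
    [50,[18,-85,-110],0],
    [50,[24,-120,-110],0],
    [50,[30,-150,-110],0],
    [50,[34,-175,-110],0],
    [50,[36,-190,-110],0],
    [50,[36,-190,-110],0],
    [50,[36,-190,-110],0],
  ],
)

```text
time_s: 53.42
ee_pos: [0.4906, -0.206, 0.1894]
tool_rot: [-0.102, 0.995, 0.0, -0.0]
contact_force: [-0.5, -0.3, 0.3]
finger_gap: 0.0502
```

```bash
python3 -c "
from h import *
did([36,-190,-110]); rep()
for n in ('side','top'):
  c=grab(n,n+'17')
  for col,x in (('green',59),('blue',27),('yellow',-5)): 
    for r in capc(c,col,.090,lane(x),.03): print(col,r,((r[0]-O)@U*1e3).round(1),((r[0]-O)@V*1e3).round(1))
  print('red',capc(c,'red',.086,(.594,.25),.05))
a=cv2.imread('pics/side17.png');cv2.imwrite('pics/s17c.png',cv2.resize(a[120:240,230:350],None,fx=6,fy=5))
a=cv2.imread('pics/top17.png');cv2.imwrite('pics/t17c.png',cv2.resize(a[140:240,140:300],None,fx=5,fy=5))"
```

```text
t 53.42 p [ 490.6 -206.   189.4] phi -2.9365 tilt [-0.0001  0.0004] lane xy [ -39.8 -190.3] F [-0.5 -0.3  0.3] gap 50.2 j [-0.64 -0.11 -0.19  1.49  0.   -0.85]
cmd [ 490.6 -205.6  189. ] phi err 0.0014 lane [ -39.7 -189.9]
yellow (array([ 0.4844, -0.0137]), array([279.8, 188.8]), (np.int32(13), np.int32(15), np.int32(151))) -6.7 -0.8
red []
green (array([0.5492, 0.0012]), array([252.9, 181.5]), (np.int32(9), np.int32(10), np.int32(78))) 59.8 0.6
blue (array([ 0.5172, -0.0047]), array([254.7, 193.3]), (np.int32(10), np.int32(10), np.int32(77))) 27.3 1.4
yellow (array([ 0.4841, -0.0124]), array([257.2, 205.5]), (np.int32(10), np.int32(10), np.int32(80))) -6.7 0.6
red [(array([0.5934, 0.2514]), array([162.3, 163.2]), (np.int32(10), np.int32(10), np.int32(77)))]
```

View pics/s17c.png

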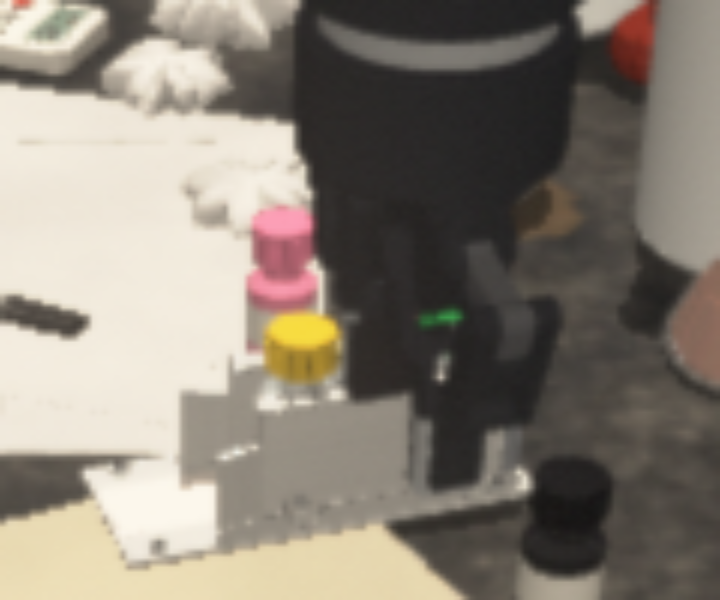

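View pics/t17c.png

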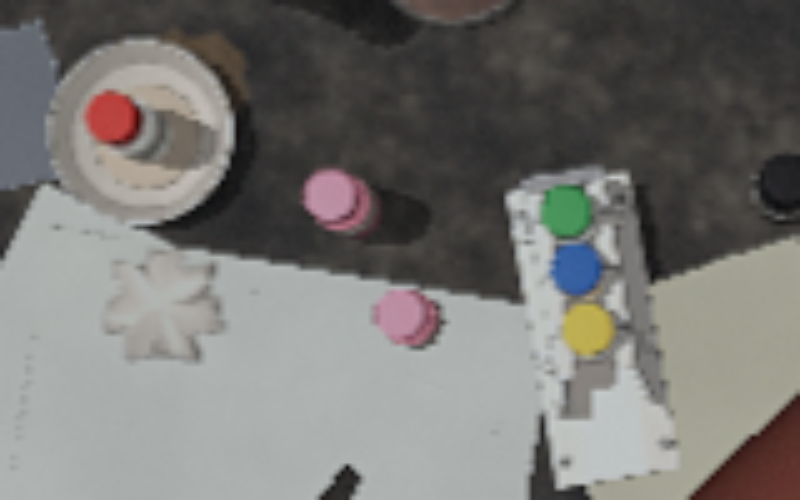

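The arm hides part of the side view. I'll move it clear and measure the spacing again.

Emit:
play_rows(
  increments=[
    [50,[-4,-20,0],0],
    [50,[-10,-50,0],0],
    [50,[-16,-85,0],0],
    [50,[-24,-120,0],0],
    [50,[-30,-150,0],0],
    [50,[-34,-170,0],0],
    [50,[-36,-180,0],0],
    [50,[-36,-180,0],0],
  ],
)

```text
time_s: 54.18
ee_pos: [0.5634, -0.3752, 0.1885]
tool_rot: [-0.103, 0.995, 0.0, -0.0]
contact_force: [0.0, -0.2, 0.4]
finger_gap: 0.0501
```

```bash
python3 -c "
from h import *
did([-36,-180,0]); rep()
for n in ('side','top'):
  c=grab(n,n+'18')
  for col,x in (('green',59),('blue',27),('yellow',-5)): 
    for r in capc(c,col,.090,lane(x),.03): print(col,r,((r[0]-O)@U*1e3).round(1),((r[0]-O)@V*1e3).round(1))
  print('red',capc(c,'red',.086,(.594,.25),.05))
import pickle
for t in ('side0','top0'):
  c=pickle.load(open(t+'.pkl','rb'))
  print(t,[((capc(c,k,.09,lane(x),.03)[0][0]-O)@U*1e3).round(1) for k,x in (('red',59),('blue',27),('yellow',-5))])
a=cv2.imread('pics/side18.png');cv2.imwrite('pics/s18c.png',cv2.resize(a[150:230,250:330],None,fx=9,fy=7,interpolation=cv2.INTER_CUBIC))"
```

```text
t 54.18 p [ 563.4 -375.2  188.5] phi -2.9353 tilt [-0.0003  0.0002] lane xy [  -2.9 -370.7] F [ 0.  -0.2  0.4] gap 50.1 j [-0.78  0.34  0.29  1.52 -0.   -0.99]
cmd [ 562.7 -374.4  189. ] phi err 0.0014 lane [  -3.5 -369.9]
green (array([ 5.483e-01, -1.000e-04]), array([305.5, 183.5]), (np.int32(12), np.int32(13), np.int32(126))) 58.6 -0.4
blue (array([ 0.517 , -0.0057]), array([293. , 185.8]), (np.int32(12), np.int32(13), np.int32(129))) 26.9 0.4
yellow (array([ 0.4843, -0.0137]), array([279.7, 188.8]), (np.int32(13), np.int32(15), np.int32(150))) -6.8 -0.7
red [(array([0.5943, 0.2509]), array([305.4, 131.9]), (np.int32(10), np.int32(11), np.int32(101)))]
green (array([0.5492, 0.0012]), array([252.9, 181.5]), (np.int32(9), np.int32(10), np.int32(78))) 59.8 0.6
blue (array([ 0.5172, -0.0048]), array([254.8, 193.3]), (np.int32(10), np.int32(10), np.int32(78))) 27.2 1.3
yellow (array([ 0.4841, -0.0124]), array([257.2, 205.5]), (np.int32(10), np.int32(10), np.int32(80))) -6.7 0.6
red [(array([0.5934, 0.2514]), array([162.3, 163.2]), (np.int32(10), np.int32(11), np.int32(79)))]
side0 [np.float64(58.6), np.float64(25.7), np.float64(-7.2)]
top0 [np.float64(59.7), np.float64(26.2), np.float64(-6.8)]
```

View pics/s18c.png

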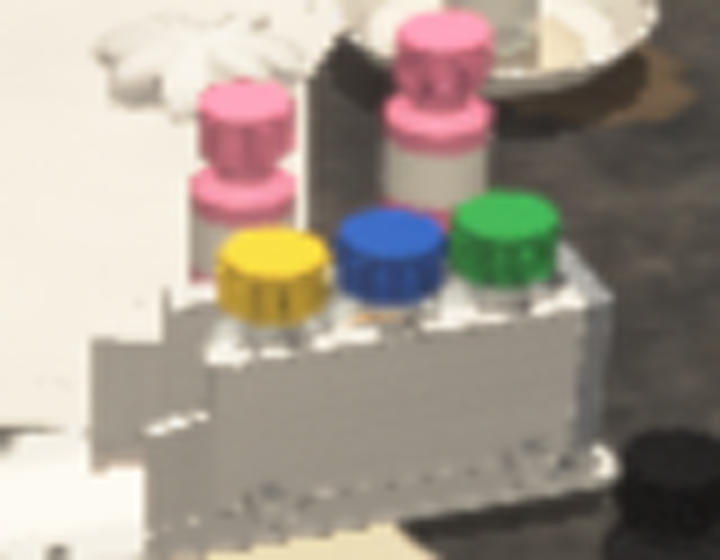

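Compared with the start pictures, green sits where red was and blue touches green. Yellow is about 1 mm short of blue: it seems to have sprung back because I released it under a 5 N push. I'll nudge it again and release at zero force.

```bash
python3 -c "
from h import *
rep(('yhi',[*lane(-6.3),.15]),('y',[*lane(-6.3),.079]))"
```

```text
t 54.28 p [ 563.  -373.4  189.1] phi -2.9343 tilt [-0.0004  0.0006] lane xy [  -2.9 -368.9] F [-0.8  0.2  0.8] gap 49.5 j [-0.78  0.34  0.28  1.52  0.   -0.99]
cmd [ 562.7 -374.4  189. ] phi err 0.0014 lane [  -3.5 -369.9]
yhi shift [  2.3 369.9  39. ]
y shift [  2.3 369.9 110. ]
```

Emit:
play_rows(
  increments=[
    [50,[0,12,0],0],
    [50,[0,36,0],0],
    [50,[0,68,0],0],
    [50,[1,104,0],0],
    [50,[1,140,0],0],
    [50,[1,176,0],0],
    [50,[1,212,0],0],
    [50,[2,248,0],0],
    [50,[2,284,5],0],
    [50,[2,318,12],0],
    [50,[2.3,345,20],0],
    [50,[2.3,363,30],0],
    [50,[2.3,369.9,40],0],
    [50,[2.3,369.9,40],0],
    [50,[2.3,369.9,52],0],
    [50,[2.3,369.9,70],0],
    [50,[2.3,369.9,88],0],
    [50,[2.3,369.9,102],0],
    [50,[2.3,369.9,109],0],
    [50,[2.3,369.9,110],0],
  ],
)

```text
time_s: 55.95
ee_pos: [0.4839, -0.0138, 0.0774]
tool_rot: [-0.102, 0.995, 0.0, -0.001]
contact_force: [0.8, 0.5, -1.9]
finger_gap: 0.0496
```

Emit:
play_rows(
  increments=[
    [50,[0,0,0],0],
    [50,[0,0,0],0],
    [50,[0,0,0],0],
    [50,[0,0,0],0],
    [50,[0,0,0],0],
    [50,[0,0,0],0],
    [40,[0,0,0],0],
    [24,[0,0,0],0],
    [24,[0,0,0],0],
    [24,[0,0,0],0],
    [24,[0,0,0],0],
    [24,[0,0,0],0],
    [24,[0,0,-1],0],
    [24,[0,0,-1.5],0],
    [24,[0,0,-1.5],0],
    [24,[0,0,-1.5],0],
    [24,[0,0,-1.5],0],
  ],
)

```text
time_s: 57.37
ee_pos: [0.4846, -0.0132, 0.0804]
tool_rot: [-0.103, 0.995, 0.0, -0.0]
contact_force: [-0.2, -0.5, 0.1]
finger_gap: 0.0266
```

```bash
python3 -c "
from h import *
did([2.3,369.9,110]);did([0,0,-1.5]); rep()"
```

```text
t 57.37 p [484.6 -13.2  80.4] phi -2.9354 tilt [-0.0004  0.    ] lane xy [-6.4 -0.3] F [-0.2 -0.5  0.1] gap 26.6 j [-0.3  -0.23 -0.49  1.3  -0.   -0.5 ]
cmd [484.6 -12.9  80.5] phi err 0.0014 lane [-6.3  0. ]
```

Emit:
play_rows(
  increments=[
    [24,[-0.4,0,0],0],
    [24,[-0.8,0,0],0],
    [24,[-1.2,0,0],0],
    [24,[-1.2,0,0],0],
    [24,[-1.2,0,0],0],
  ],
)

```text
time_s: 57.78
ee_pos: [0.4859, -0.013, 0.0806]
tool_rot: [-0.103, 0.995, -0.0, -0.0]
contact_force: [-0.5, 0.4, -0.6]
finger_gap: 0.0267
```

```bash
python3 -c "
from h import *
did([-1.2,0,0]); rep()"
```

```text
t 57.78 p [485.9 -13.   80.6] phi -2.9354 tilt [-0.0001 -0.0001] lane xy [-5.1 -0.4] F [-0.5  0.4 -0.6] gap 26.7 j [-0.3  -0.22 -0.49  1.3  -0.   -0.5 ]
cmd [485.8 -12.6  80.5] phi err 0.0014 lane [-5.1  0. ]
```

So there was a gap: it moved 1.2 mm with no force. Carry on to contact.

Emit:
play_rows(
  increments=[
    [24,[-0.3,0,0],0],
    [24,[-0.6,0,0],0],
    [24,[-0.6,0,0],0],
    [24,[-0.6,0,0],0],
  ],
)

```text
time_s: 58.12
ee_pos: [0.4863, -0.0129, 0.0806]
tool_rot: [-0.103, 0.995, -0.0, -0.0]
contact_force: [-3.3, -0.6, 1.6]
finger_gap: 0.0267
```

```bash
python3 -c "
from h import *
did([-.6,0,0]); rep()"
```

```text
t 58.12 p [486.3 -12.9  80.6] phi -2.9355 tilt [-0.0005 -0.0002] lane xy [-4.7 -0.3] F [-3.3 -0.6  1.6] gap 26.7 j [-0.3  -0.22 -0.49  1.3  -0.   -0.5 ]
cmd [486.4 -12.5  80.5] phi err 0.0014 lane [-4.5  0. ]
```

Emit:
play_rows(
  increments=[
    [24,[0.2,0,0.5],0],
    [24,[0.2,0,1],0],
    [24,[0.2,0,1.4],0],
    [24,[0.2,0,1.4],0],
    [24,[0.2,0,1.4],0],
    [24,[0.2,0,1.4],0],
    [24,[0.2,0,1.4],0],
  ],
)

```text
time_s: 58.7
ee_pos: [0.4863, -0.0129, 0.0794]
tool_rot: [-0.103, 0.995, -0.0, 0.0]
contact_force: [-4.4, -0.6, 4.8]
finger_gap: 0.0265
```

```bash
python3 -c "
from h import *
did([.2,0,1.4]); rep()"
```

```text
t 58.70 p [486.3 -12.9  79.4] phi -2.9354 tilt [ 0.0001 -0.0002] lane xy [-4.6 -0.4] F [-4.4 -0.6  4.8] gap 26.5 j [-0.3  -0.22 -0.49  1.3  -0.   -0.5 ]
cmd [486.2 -12.5  79.1] phi err 0.0014 lane [-4.7  0. ]
```

Emit:
play_rows(
  increments=[
    [24,[0.3,0,-0.2],0],
    [24,[0.3,0,-0.2],0],
    [24,[0.3,0,-0.2],0],
  ],
)

```text
time_s: 58.95
ee_pos: [0.4862, -0.0129, 0.0794]
tool_rot: [-0.103, 0.995, -0.0, 0.0]
contact_force: [-1.8, 0.2, 2.9]
finger_gap: 0.0267
```

```bash
python3 -c "
from h import *
did([.3,0,-.2]); rep()"
```

```text
t 58.95 p [486.2 -12.9  79.4] phi -2.9354 tilt [ 0.0003 -0.0001] lane xy [-4.8 -0.4] F [-1.8  0.2  2.9] gap 26.7 j [-0.3  -0.22 -0.49  1.3   0.   -0.5 ]
cmd [485.9 -12.6  79.3] phi err 0.0014 lane [-5.  0.]
```

Force is nearly gone. Release slowly and retreat to a place that hides nothing.

Emit:
play_rows(
  increments=[
    [24,[0.1,0,0],0],
    [26,[0.1,0,0],0],
    [28,[0.1,0,0],0],
    [30,[0.1,0,0],0],
    [35,[0.1,0,0],0],
    [45,[0.1,0,0],0],
    [50,[0.1,0,0],0],
    [50,[0.1,0,-10],0],
    [50,[0.1,0,-30],0],
    [50,[0,0,-55],0],
    [50,[0,0,-80],0],
    [50,[0,-20,-100],0],
    [50,[0,-50,-110],0],
    [50,[0,-85,-110],0],
    [50,[0,-125,-110],0],
    [50,[0,-165,-110],0],
    [50,[0,-205,-110],0],
    [50,[0,-245,-110],0],
    [50,[0,-280,-110],0],
    [50,[0,-310,-110],0],
  ],
)

```text
time_s: 60.62
ee_pos: [0.5495, -0.3191, 0.1899]
tool_rot: [-0.102, 0.995, -0.0, 0.0]
contact_force: [0.3, 0.3, 1.7]
finger_gap: 0.0503
```

Emit:
play_rows(
  increments=[
    [50,[0,-30,0],0],
    [50,[0,-50,0],0],
    [50,[0,-60,0],0],
    [50,[0,-60,0],0],
    [50,[0,-60,0],0],
    [50,[0,-60,0],0],
  ],
)

```text
time_s: 61.12
ee_pos: [0.5618, -0.3743, 0.1899]
tool_rot: [-0.103, 0.995, 0.0, 0.0]
contact_force: [0.4, 0.7, 0.0]
finger_gap: 0.0503
```

```bash
python3 -c "
from h import *
did([0,-310,-110]);did([0,-60,0]); rep()
for n in ('side','top'):
  c=grab(n,n+'19')
  for col,x in (('green',59),('blue',27),('yellow',-5)): 
    for r in capc(c,col,.090,lane(x),.03): print(col,r,((r[0]-O)@U*1e3).round(1),((r[0]-O)@V*1e3).round(1))
  print('red',capc(c,'red',.086,(.594,.25),.05))
a=cv2.imread('pics/side19.png');cv2.imwrite('pics/s19c.png',cv2.resize(a[120:240,230:350],None,fx=6,fy=5,interpolation=cv2.INTER_CUBIC))"
```

```text
t 61.12 p [ 561.8 -374.3  189.9] phi -2.9349 tilt [0.0001 0.0001] lane xy [  -4.3 -369.5] F [0.4 0.7 0. ] gap 50.3 j [-0.78  0.33  0.28  1.52  0.   -0.99]
cmd [ 561.7 -374.7  189.3] phi err 0.0014 lane [  -4.5 -370. ]
green (array([ 5.483e-01, -1.000e-04]), array([305.5, 183.5]), (np.int32(12), np.int32(13), np.int32(126))) 58.6 -0.4
blue (array([ 0.5168, -0.0059]), array([292.9, 185.9]), (np.int32(11), np.int32(13), np.int32(128))) 26.6 0.3
yellow (array([ 0.4858, -0.0131]), array([280.3, 188.6]), (np.int32(13), np.int32(15), np.int32(150))) -5.2 -0.5
red [(array([0.5943, 0.2509]), array([305.4, 131.9]), (np.int32(10), np.int32(11), np.int32(101)))]
green (array([0.5492, 0.0012]), array([252.9, 181.5]), (np.int32(9), np.int32(10), np.int32(78))) 59.8 0.6
blue (array([ 0.5172, -0.0047]), array([254.7, 193.3]), (np.int32(10), np.int32(10), np.int32(77))) 27.3 1.4
yellow (array([ 0.4856, -0.0119]), array([257.1, 204.9]), (np.int32(10), np.int32(11), np.int32(82))) -5.2 0.8
red [(array([0.5932, 0.2514]), array([162.3, 163.3]), (np.int32(10), np.int32(10), np.int32(78)))]
```

View pics/s19c.png

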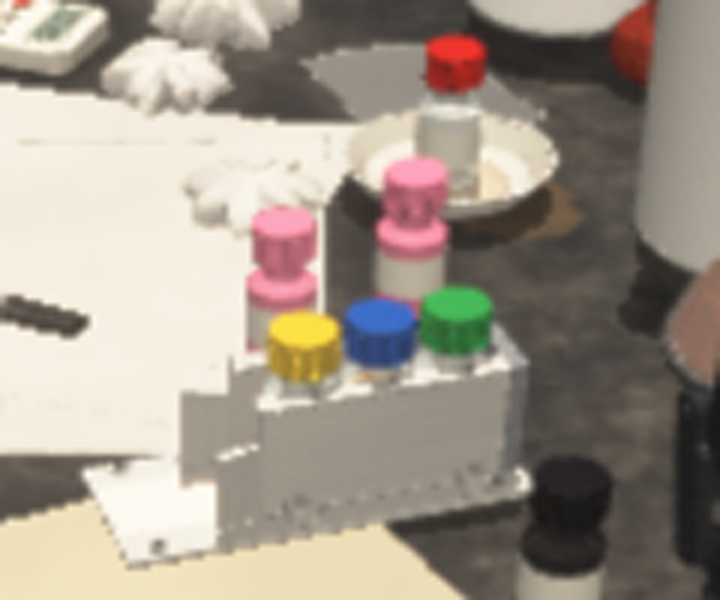

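All are upright, and the spacings are now about 32 mm, so the vials touch. Red stands in the middle of the dish and the arm is free. Handing in.

```bash
python3 -c "
from h import *
print(sign_off())"
```

```text
the job is handed in; nothing more can be done
None
```

The exchange is done and handed in at about 61 s of the 144 s allowed. I moved the yellow vial and then the blue one to the side tray and stood the red vial in the dish. Then I slid green to the end stop and put blue and yellow back in their original order.

**Last checks (both cameras, arm clear):**
- **Lane:** green is where red stood at the start, at lane x ≈ 59 mm, with blue at ≈ 27 mm and yellow at ≈ −5 mm. Spacings came out at 31.8 to 32.5 mm, against 32 mm for touching.
- **Red:** it stands within about 1 mm of the dish centre measured in the top view. A rough reading of the rim in the side view put that centre 7 mm away in y; I trusted the top view.
- **Upright:** all four vials stood upright in the last side view. No look-alike was gripped or deliberately moved, though I did not measure them afterwards.
- **Forces:** the readings I took never exceeded about 10 N.

**One check failed and was mended:** after the first push, yellow had sprung back and stood about 1.5 mm short of blue. I gripped it again, pushed it to contact and released it at almost no force, and the gap closed.

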